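# Set up the drill stand for the next plywood arm

### The arm

A 6-joint arm with a two-finger parallel gripper is mounted at the origin on the work surface. World frame = base frame: x ahead of the robot, y to its left, z up, the work surface at z = 0. Lengths are in mm, angles in rad, forces in N, time in s.
With the tool pointing down it reaches from about 350 to 875 mm from the base axis. Payload 4.2 kg.
Tool frame: the origin (TCP) lies on the centre line of the jaws, within the pads' length; the fingertips stand 22 mm ahead of it and the grasp point (between the pads) lies 3 mm ahead of it (arm.nose_length is the distance from the TCP to the fingertips, in mm); z points along the fingers, x is the direction in which the jaws open and shut, and the axes are right-handed (so a half turn about z gives the same grasp; the last joint's range is limited). The gripper opens to 85 mm and grips with 20 to 120 N. Pads are 22 mm wide; open, the fingers measure 114 mm over their backs; the gripper's body (76 mm by 85 mm) begins 54 mm behind the grasp point. The pads swing forward as they close: fully open they stand 13 mm farther back than shut.
Start: joints at [1.509, 0.385, 0.008, 0, -1.194, -0.259], TCP at [197.046, 593.104, 253.312] pointing down, gripper open.
Joint ranges: [-3.14, 3.14], [-1.21, 2.06], [-1.07, 1.41], [-3.16, 2.05], [-2.99, -0.16], [-3.1, 3.1]. Speed limits (rad/s): [2.79, 2.79, 3.14, 3.14, 3.14, 3.14].

### API

Orientations are given as a unit quaternion [x, y, z, w].
In Python, from bench import telemetry, get_image, workorder, nets, arm gives the robot as it stands.
- The arm moves only by the tool apply_moves, never from a script. Its argument "steps" is a list of rows, each an object with "hand": the opening, from 0 (shut) to 1 (fully open); "xyz": the shift along the tool's x, y, z in cm, a list of three; "delta_rot": the turn, a rotation vector about the tool's x, y, z in rad, a list of three. In form: [{"hand": hand, "xyz": [x, y, z], "delta_rot": [wx, wy, wz]}, ...]. A call has 1 to 12 rows; each row is the pose to reach, as a shift and turn from the pose commanded when the call began, along the tool's axes at that moment; what a row does not reach only later rows make up. A row lasts 1/12 s, in which the tool goes at most 41.7 mm and 7.16 degrees, less where a joint would pass 70% of its speed; a pose out of reach is approached as far as the arm can. A call with a gripper value outside its range is refused whole. The fingers move at their own pace and stop on an object; the grip force is fixed at half the most. Time passes only in rows, so rows that repeat a pose let the fingers close. It gives the time, the measured TCP pose, the force and the opening at its end, in the units of the state.
- telemetry.read_state(): the state, without advancing time (a new reading comes with each control period).
- get_image(name): name is "side" or "top"; returns a dict with "frame" (384x512x3 uint8, blue, green, red), "fx", "fy", "cx", "cy" (pixels), "origin" and "orientation" of the camera in the world. Camera axes: x right, y down, z forward; pixel columns grow to the right and rows downward; lengths in mm; the calibration is good to about 2 mm. A picture is of the moment at which its call begins. There is no depth.
- workorder.job_done(): hands the job in, once; it reports no verdict.
Trained networks look in a picture, given as the dict that the camera call returned (one of the last four; its "shot" number tells which), for a name from the list of things; names that differ only in an ending like _2 or _b are one class to them, and where a whole thing is asked for, a point or a joint stands for the part that bears it (a point fixed in the world has none). Each returns a list of dicts, best first, with "confidence" (0 to 1); they miss things now and then, are a little off and sometimes report something else, mostly with a low value. They report only what shows in the picture. A call takes as long as a camera call. They do not tell look-alikes from the thing itself.
- nets.recognise(picture, label): "xyz" ([x, y, z] in mm, in world coordinates, good to about 4 mm: the middle of the surface that is visible of it).
- nets.outline_of(picture, label): "pixels" (384x512 bool, what is visible of it).
- nets.pinpoint(picture, label): "xyz" ([x, y, z] in mm, in world coordinates, good to about 4 mm: a listed point, or the origin of a listed thing).
The state is a dict: "clock": time; "joints": joint angles; "joint_vel": joint speeds; "joint_efforts": joint torques, N m; "position": TCP position; "ee_rot": TCP orientation; "contact_force": force on the tool from outside, world axes, zero at the start; "wrist_torque": the same for the moment, N m; "gripper_width": finger opening in mm.
Only numpy, scipy, OpenCV 4.12 (cv2) and the standard library are available. Lean on these libraries where they do the work, as an engineer would, in place of code of your own. Each camera call takes 0.05 s, during which the arm holds its last target.

### The job

Set up the small drill stand for the next plate: wind its handwheel clockwise until you feel the head meet its top stop, then back the wheel off a quarter turn so the screw is not left jammed. Then nudge the stiff stop slide along the fence until its working face is level with the pencil line on the tape, without pushing it past the line. Last, lay the plywood plate flat on the bed under the drill, long side against the fence and its drilled end (the end with the two holes) against the stop slide, without knocking the drill bit or disturbing the other things on the bench, and let go.

Things in the scene. Friction and masses are not known exactly. Their poses are not given: they have to be found in the camera images.
- stand: Grey bench drill stand, fixed. Origin: centre of its underside on the bench; x away from the robot, y left along the fence, z up. Bed 170 (x) by 420 (y) mm, its top 20 mm above the bench. Twin-bar column at x = +10, y = -175 mm on a foot 130 (x) by 60 (y) mm, handwheel on top; the head reaches over the bed to the spindle (62 mm across) at x = +10, y = -80 mm, all but chuck and bit over 80 mm up.
- fence_face (a point): Point on the top edge of the fence's working face (it faces the robot), at x = +35, y = 0, z = 32 mm of the stand. The fence is a low steel rail on the bed along the stand's y, 12 mm high above the bed, 20 mm wide, from y = -125 to +205 mm: lower than the plate, so that fingers pass over it.
- wheel (a joint): Black handwheel on top of the column, vertical axis, 114 mm across: rad, growing clockwise seen from above, which raises the head 8 mm a turn. Travel 0 to 22.0: at 22.0 the head meets its top stop and the wheel turns no further; it starts 1.8 to 2.5 turns short of that. Stiff (0.12 N m); stays where it is left.
- wheel_axis (a point): Point on the handwheel's axis, level with the middle of its crank handle (260 mm above the bench).
- wheel_knob (a point): Middle of the crank handle upright on the wheel's rim, 50 mm from the axis: black cylinder 20 mm across, 45 mm tall, the rim's top 29 mm below this point. It spins freely on its pin, so it can be held with a fixed gripper direction while it is led round in a circle.
- bit: The 6 mm drill bit, upright on the spindle axis: origin at its tip; 28 mm are exposed below the chuck (27 mm across). Tip about 18 to 24 mm above the bed at the start, about 36 mm when the wheel is a quarter turn short of the top stop. A knock of more than 10 N counts as damage.
- stop (a joint): Aluminium stop slide that rides on the fence: travel in m from the left end of its way (0 to 0.100), growing as it slides to the stand's -y (to the right, towards the drill). Stiff: about 9 N to move it, and it stays where it is left.
- stop_face (a point): Middle of the stop slide's working face, which faces the drill (the stand's -y). The arm behind it is described under stop_back.
- stop_back (a point): Middle of the flat back face of the stop slide's arm, to be pushed towards the stand's -y. The arm is 40 mm wide (stand x = -6 to +34 mm), 28 mm from face to back, 30 mm high, its top 52 mm above the bench; a thumb screw stands 12 mm higher over the fence. Bed runs on for 30 mm or more behind it.
- mark (a point): The pencil line across a strip of masking tape on top of the fence, 1.3 mm wide; this point is its middle, and its axes are those of the stand. The slide starts 40 to 75 mm to the left of it.
- plate: Loose plywood plate 200 by 50 by 24 mm, 0.16 kg, lying flat on the bench left of the stand. Origin: centre of its underside; x along its length, z up. Two through holes of 20 mm at x = -74 and -38 mm, so the -x end is its drilled end; the other half is plain.
- drilled_end (a point): Middle of the end face of the plate at its drilled (-x) end, 12 mm above its underside.
- can: Bystander: drinks can, 66 mm across, 115 mm tall.
- screw_box: Bystander: cardboard box 75 by 110 by 45 mm.
- tape_roll: Bystander: roll of tape lying flat, 100 mm across, 25 mm high.
- screwdriver: Bystander: black screwdriver 200 mm long.
- spanner: Bystander: steel spanner 180 mm long.
- tube: Bystander: white plastic tube offcut standing up, 70 mm across and tall.
- jar: Bystander: jar of screws, 64 mm across, 80 mm tall.
- cordless_drill: Bystander: cordless drill standing on its battery, about 195 mm tall.
There are look-alikes about, which are no part of the job. Of the things that look like the plate, the larger one is meant.

How it is judged (in metres and radians):
On the way, in this order (a step that is already met when the one before it is completed fails the run):
1. the handwheel is wound up against its top stop (value of joint wheel above 21.88 rad), for 0.05 s.
2. the handwheel is backed off a quarter turn (within 20 degrees) (value of joint wheel between 20.08 and 20.78 rad), for 0.3 s.
3. the stop slide's face is level with the pencil line (within 3 mm) (y of stop_face in the frame of mark between -0.003 and 0.003 m), for 0.2 s.
At the end, for the whole second after the job is handed in: Wheel a quarter turn (70 to 110 degrees) short of its top stop; stop slide face within 3 mm of the pencil line; plate flat and at rest on the bed, parallel to the fence within 0.04 rad, its side within 3 mm of the fence and its drilled end within 3.5 mm of the stop slide (all of step 2 and all of step 3 and x of plate in the frame of stand between 0.007 and 0.0125 m and z of plate in the frame of stand between 0.018 and 0.022 m and angle between the x axis of plate and the y axis of stand, either way round below 0.04 rad and angle between plate's own z axis and vertical below 0.04 rad and y of drilled_end in the frame of stop_face between -0.0035 and 0.002 m and linear speed of plate below 0.01 m/s); the robot touches nothing.
It fails at once if the stop slide is pushed more than 3 mm past the pencil line (y of stop_face in the frame of mark below -0.003 m).
It fails at once if the drill bit is knocked (more than 10 N) (contact force between anything else and bit above 10 N).
It fails at once if a bystander is moved by more than 30 mm (distance of any of can, screw_box, tape_roll, screwdriver, spanner, tube, jar, cordless_drill from where it was at the start of the episode above 0.03 m).
It also fails if it takes over 72 s, if anything falls off the work surface, if the arm or the gripper's body presses on something with over 40 N, if the wrist force passes 120 N, or if a joint passes its speed limit or range.

## Working session

There is one attempt and no reset: what is moved stays moved. The work goes in short steps, Python scripts to look and compute and a tool call to move; the robot and the scene stay as the last step left them, time stands still between calls to the robot, and variables do not carry over. Pictures are saved under pics/ and viewed, and the job is handed in when it is done.

Besides the shell and the picture viewer there is one more tool, called after "Request:" in YAML: its name, and indented under it one key for each argument. apply_moves: Moves the arm, as the interface text tells. Its arguments: {"type":"object","properties":{"steps":{"type":"array"}},"required":["steps"]}

```bash
ls; mkdir -p pics
python3 - <<'E'
from bench import telemetry, get_image, workorder, nets, arm
import cv2
print(telemetry.read_state())
for n in ("side","top"):
    p=get_image(n); cv2.imwrite(f"pics/{n}0.png",p["frame"])
    print(n,{k:v for k,v in p.items() if k!="frame"})
    for l in ["stand","fence_face","wheel_axis","wheel_knob","bit","stop_face","stop_back","mark","plate","drilled_end"]:
        try:
            print(l,[( [round(v) for v in r["xyz"]],round(r["confidence"],2)) for r in nets.pinpoint(p,l)][:4])
        except Exception as e: print(l,e)
E
```

```text
pics
{'clock': 0.0, 'joints': array([ 1.50862210e+00,  3.85589767e-01,  6.61848991e-03, -5.36425690e-04,
       -1.19400796e+00, -2.58607876e-01]), 'joint_vel': array([-0.00010191,  0.00162287, -0.00045586, -0.00059747, -0.00022736,
        0.00045851]), 'joint_efforts': array([ 6.44221673e-04, -3.92290056e+01,  1.88405228e+01,  4.18619648e+00,
       -4.59777730e-03, -5.55921517e-06]), 'position': array([196.86436677, 592.61308567, 252.19306587]), 'ee_rot': array([-5.85022420e-01,  8.11016347e-01, -6.85594501e-04, -8.85086085e-04]), 'contact_force': array([ 0.11947153, -0.65977464,  0.728071  ]), 'wrist_torque': array([ 0.00276499,  0.01059817, -0.06816304]), 'gripper_width': 85.35331137679968}
side {'fx': 391.36645236051083, 'fy': 391.36645236051083, 'cx': 264.4201468475837, 'cy': 189.62804550398587, 'origin': array([ 443.51407861, -742.18874631, 1044.60987906]), 'orientation': array([ 0.93238857, -0.05009507,  0.02343062, -0.35720168]), 'shot': 1}
stand [([534, -83, 2], 0.66)]
fence_face [([570, -85, 31], 0.59)]
wheel_axis [([546, -260, 260], 0.56)]
wheel_knob [([506, -289, 262], 
[... 306 characters left out ...]
y': 414.85087441832036, 'cx': 260.1827982399704, 'cy': 190.27498605514245, 'origin': array([ 382.43094778,   36.62817781, 1593.96115709]), 'orientation': array([ 0.71359593, -0.69796407,  0.04383027, -0.0413027 ]), 'shot': 2}
stand [([532, -85, 3], 0.87), ([424, 521, -1], 0.58), ([546, 63, 35], 0.56)]
fence_face [([565, -86, 36], 0.93), ([773, -84, 0], 0.48)]
wheel_axis [([551, -262, 263], 0.67)]
wheel_knob [([357, -410, 2], 0.48), ([511, -291, 257], 0.45)]
bit []
stop_face [([544, 64, 34], 0.52)]
stop_back [([536, 91, 36], 0.55)]
mark [([573, 11, 33], 0.53), ([739, 149, 1], 0.4)]
plate [([318, 310, 0], 0.96), ([529, 341, 2], 0.68)]
drilled_end [([292, 238, 8], 0.86), ([433, 316, 10], 0.78)]
```

View pics/side0.png

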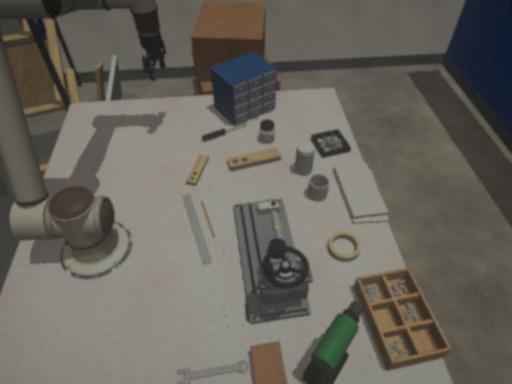

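View pics/top0.png

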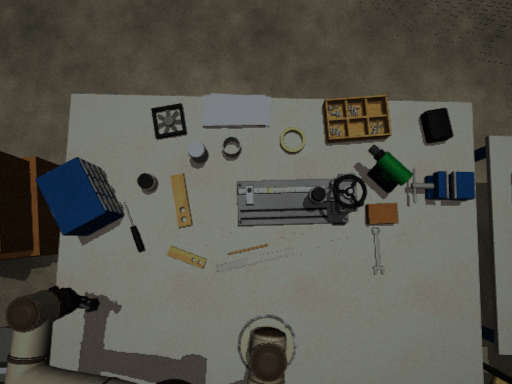

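```bash
cat > h.py <<'E'
from bench import telemetry, get_image, workorder, nets, arm
import cv2, numpy as np
from scipy.spatial.transform import Rotation as R
def proj(p,X):
    c=R.from_quat(p["orientation"]).inv().apply(np.atleast_2d(X)-p["origin"])
    return np.c_[p["fx"]*c[:,0]/c[:,2]+p["cx"],p["fy"]*c[:,1]/c[:,2]+p["cy"]]
def unproj(p,uv,z):
    uv=np.atleast_2d(uv)
    d=np.c_[(uv[:,0]-p["cx"])/p["fx"],(uv[:,1]-p["cy"])/p["fy"],np.ones(len(uv))]
    d=R.from_quat(p["orientation"]).apply(d)
    return p["origin"]+d*((z-p["origin"][2])/d[:,2])[:,None]
def crop(p,name,x0,y0,x1,y1,s):
    cv2.imwrite("pics/"+name,cv2.resize(p["frame"][y0:y1,x0:x1],None,fx=s,fy=s,interpolation=cv2.INTER_CUBIC))
def T(): # world->tool info
    s=telemetry.read_state(); return s, R.from_quat(s["ee_rot"])
E
python3 - <<'E'
from h import *
for n in ("side","top"):
  for k in range(3):
    p=get_image(n)
    for l in ["stand","fence_face","wheel_axis","wheel_knob","bit","stop_face","stop_back","mark","plate","drilled_end"]:
        r=nets.pinpoint(p,l)
        print(n,k,l,[( [round(v) for v in r["xyz"]],round(r["confidence"],2)) for r in r][:2])
  if n=="side":
    crop(p,"side1.png",220,190,320,325,4); crop(p,"sidep.png",180,140,300,190,6)
  else:
    crop(p,"top1.png",230,165,410,235,4); crop(p,"topp.png",160,165,220,275,5)
E
```

```text
side 0 stand [([531, -84, 1], 0.62)]
side 0 fence_face [([569, -86, 31], 0.86)]
side 0 wheel_axis [([548, -258, 258], 0.82)]
side 0 wheel_knob []
side 0 bit [([707, 274, -1], 0.34)]
side 0 stop_face [([542, 61, 36], 0.63)]
side 0 stop_back [([538, 87, 35], 0.68)]
side 0 mark [([574, 9, 32], 0.61), ([776, -79, 2], 0.54)]
side 0 plate [([530, 338, -3], 0.95), ([318, 308, -2], 0.74)]
side 0 drilled_end [([295, 240, 10], 0.68), ([432, 319, 13], 0.6)]
side 1 stand [([532, -84, 0], 0.8), ([544, 64, 38], 0.46)]
side 1 fence_face [([569, -83, 32], 0.69)]
side 1 wheel_axis [([550, -261, 262], 0.97), ([537, 87, 35], 0.59)]
side 1 wheel_knob [([507, -290, 260], 0.46)]
side 1 bit [([356, -409, 2], 0.42)]
side 1 stop_face [([433, 317, 12], 0.68), ([541, 61, 38], 0.5)]
side 1 stop_back [([538, 91, 37], 0.77)]
side 1 mark [([576, 8, 33], 0.51)]
side 1 plate [([534, 340, -3], 0.92), ([315, 310, -2], 0.76)]
side 1 drilled_end [([434, 318, 14], 0.9), ([296, 238, 10], 0.66)]
side 2 stand [([534, -85, 0], 0.95)]
side 2 fence_face [([566, -86, 31], 0.75)]
side 2 wheel_axis [([550, -258, 260], 0.56)]
side
[... 1157 characters left out ...]
0.71), ([436, 314, 10], 0.52)]
top 1 mark [([574, 13, 30], 0.49)]
top 1 plate [([533, 340, -2], 0.8), ([318, 308, 0], 0.63)]
top 1 drilled_end [([290, 241, 12], 0.88), ([432, 314, 12], 0.69)]
top 2 stand [([530, -86, 1], 0.7), ([540, 63, 31], 0.66)]
top 2 fence_face []
top 2 wheel_axis [([552, -262, 265], 0.63)]
top 2 wheel_knob [([509, -292, 256], 0.56), ([529, 340, 3], 0.39)]
top 2 bit [([434, 313, 8], 0.65), ([425, 521, -1], 0.61)]
top 2 stop_face [([544, 62, 36], 0.66)]
top 2 stop_back [([540, 92, 35], 0.65)]
top 2 mark [([580, 12, 31], 0.59), ([427, 518, 2], 0.41)]
top 2 plate [([318, 305, -3], 0.95), ([532, 342, 0], 0.9)]
top 2 drilled_end [([290, 242, 7], 0.84), ([431, 315, 8], 0.81)]
```

View pics/top1.png

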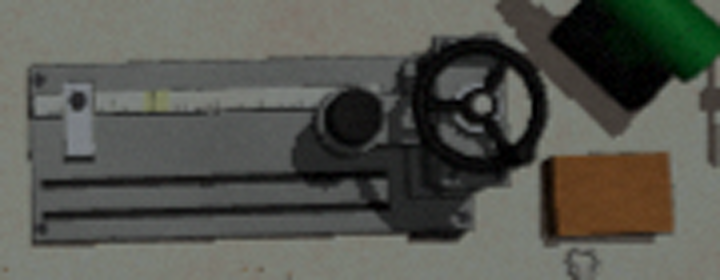

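View pics/side1.png

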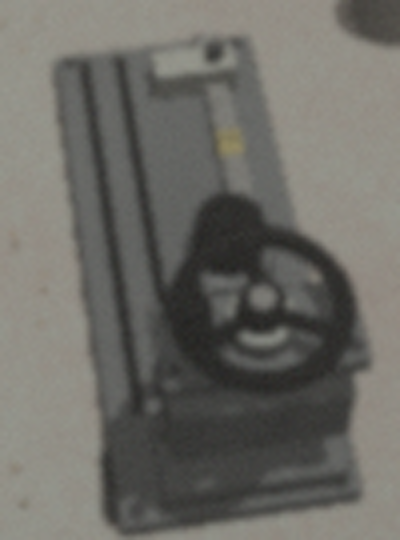

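View pics/topp.png

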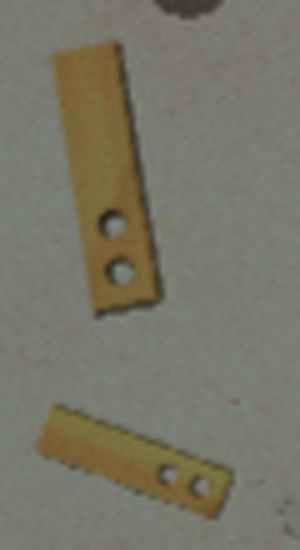

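View pics/sidep.png

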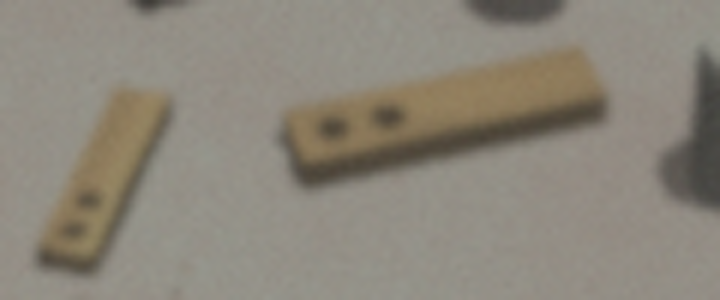

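Run:
```python
from h import *
p=get_image("top"); q=get_image("side")
def w(pts,z): 
    return unproj(p,np.array(pts)/4+[230,165],z)[:, :2].round(1)
print("bed corners",w([(30,66),(33,243),(472,237)],20))
print("fence top edge lower L,R / tape",w([(98,117),(310,107),(157,100)],32))
print("stop arm right face top/bottom",w([(95,84),(95,157),(65,157)],52))
def tri(a,b):
    ra=unproj(p,a,0)[0]-p["origin"]; rb=unproj(q,b,0)[0]-q["origin"]
    s=np.linalg.lstsq(np.c_[ra,-rb],q["origin"]-p["origin"],rcond=None)[0]
    return p["origin"]+ra*s[0], q["origin"]+rb*s[1]
print(tri(np.array((353,118))/4+[230,165],np.array((233,222))/4+[220,190]))
print(tri(np.array((481,103))/4+[230,165],np.array((264,298))/4+[220,190]),"hub")
for n,im in (("t",p),("s",q)):
    print(n,proj(im,[[508,-289,282],[549,-260,282],[508,-289,231]]))
for l in ["cordless_drill","screw_box","can","tube","jar","tape_roll","screwdriver","spanner"]:
    for im in (p,q):
        print(l,[([round(v) for v in r["xyz"]],round(r["confidence"],2)) for r in nets.recognise(im,l)][:2])
crop(p,"w.png",300,175,380,225,9); crop(q,"ws.png",250,225,320,300,8)
```

```text
bed corners [[ 604.9  120.7]
 [ 436.1  113.1]
 [ 450.9 -302.3]]
fence top edge lower L,R / tape [[ 555.9   54.3]
 [ 570.  -146.5]
 [ 573.4   -1.3]]
stop arm right face top/bottom [[584.7  57.6]
 [516.1  56. ]
 [515.5  83.9]]
(array([ 544.26603635, -167.02434679,  173.42335806]), array([ 551.06636768, -167.10588634,  174.20977709]))
(array([ 551.89552456, -263.54189671,  236.48914927]), array([ 554.42823997, -263.58070352,  236.81391043])) hub
t [[361.47131235 202.93631805]
 [352.28956646 189.92847047]
 [357.64934275 204.32474259]]
s [[268.06987362 265.63106023]
 [284.38903481 252.97211077]
 [267.74473497 277.11182952]]
cordless_drill [([632, -416, 180], 0.85)]
cordless_drill [([637, -444, 183], 0.68)]
screw_box [([491, -420, 43], 0.92)]
screw_box [([493, -422, 50], 0.63), ([528, 330, 26], 0.31)]
can [([695, 261, 114], 0.7)]
can [([703, 251, 85], 0.76)]
tube [([744, 152, 54], 0.51)]
tube [([736, 136, 43], 0.79)]
jar []
jar [([592, 441, 57], 0.84)]
tape_roll [([769, -85, 22], 0.51)]
tape_roll [([778, -86, 28], 0.63), ([529, 330, 24], 0.43)]
screwdriver [([386, 503, 23], 0.64)]
screwdriver [([387, 495, 18], 0.67)]
spanner []
spanner [([351, -409, 8], 0.66)]
```

View pics/w.png

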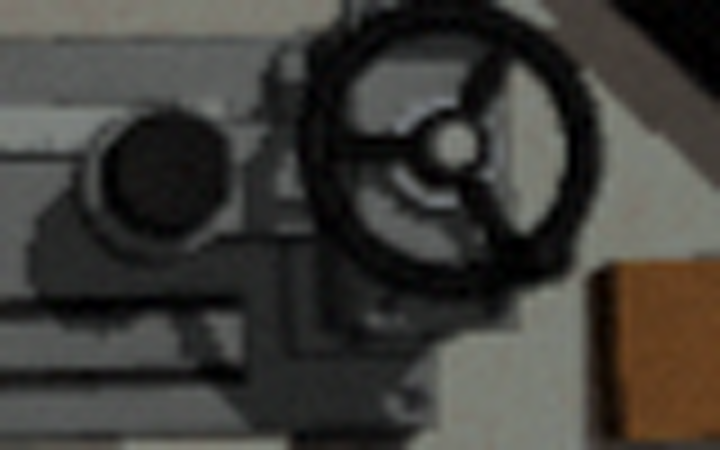

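View pics/ws.png

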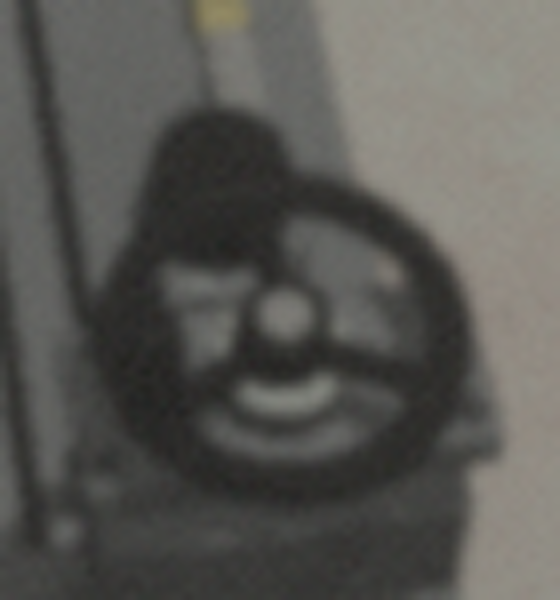

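```bash
cat >> h.py <<'E'
def shifts(targets, base=None, yaw=None):
    "tool-frame cm shifts from the present pose to the world targets (mm)"
    s=telemetry.read_state(); r=R.from_quat(s["ee_rot"])
    b=np.array(base if base is not None else s["position"])
    x=r.apply([1,0,0]); a=np.arctan2(x[1],x[0]) if yaw is None else yaw
    ex=np.array([np.cos(a),np.sin(a),0]); ey=np.array([np.sin(a),-np.cos(a),0]); ez=np.array([0,0,-1.])
    M=np.array([ex,ey,ez])
    return (np.atleast_2d(targets)-b)@M.T/10
E
python3 - <<'E'
from h import *
B=[197,593.1,253.3]
print(shifts([[230,500,340],[330,400,345],[440,200,345],[480,0,345],[505,-180,345],[508,-289,345]],base=B).round(2))
E
```

```text
[[  7.79  -6.07  -8.67]
 [ 14.13 -18.71  -9.17]
 [ 29.64 -35.46  -9.17]
 [ 47.36 -45.56  -9.17]
 [ 63.65 -53.61  -9.17]
 [ 73.9  -57.33  -9.17]]
```

Request:
apply_moves:
  steps:
    - {"hand": 1,"xyz": [5,-4,-8],"delta_rot": [0,0,0]}
    - {"hand": 1,"xyz": [7.8,-6.1,-9.2],"delta_rot": [0,0,0]}
    - {"hand": 1,"xyz": [10,-10,-9.2],"delta_rot": [0,0,0]}
    - {"hand": 1,"xyz": [12,-14,-9.2],"delta_rot": [0,0,0]}
    - {"hand": 1,"xyz": [14.1,-18.7,-9.2],"delta_rot": [0,0,0]}
    - {"hand": 1,"xyz": [17,-21.5,-9.2],"delta_rot": [0,0,0]}
    - {"hand": 1,"xyz": [20,-24.5,-9.2],"delta_rot": [0,0,0]}
    - {"hand": 1,"xyz": [23,-28,-9.2],"delta_rot": [0,0,0]}
    - {"hand": 1,"xyz": [26,-31.5,-9.2],"delta_rot": [0,0,0]}
    - {"hand": 1,"xyz": [29.6,-35.5,-9.2],"delta_rot": [0,0,0]}
    - {"hand": 1,"xyz": [33,-37.5,-9.2],"delta_rot": [0,0,0]}
    - {"hand": 1,"xyz": [36.5,-39.5,-9.2],"delta_rot": [0,0,0]}

```text
clock: 6.3
position: [433.4, 187.6, 345.3]
ee_rot: [-0.585, 0.811, -0.0, 0.0]
contact_force: [0.7, 1.0, 0.3]
gripper_width: 85.3
```

Run:
```python
from h import *
s=telemetry.read_state(); print(s["clock"],s["position"],s["ee_rot"])
print(shifts([[508,-289,345]]).round(2))
```

```text
6.3 [433.43050558 187.60451402 345.34810187] [-5.85167039e-01  8.10912698e-01 -5.16885851e-05  3.61326228e-04]
[[ 4.288e+01 -2.210e+01  3.000e-02]]
```

Request:
apply_moves:
  steps:
    - {"hand": 1,"xyz": [4,-2,0],"delta_rot": [0,0,0]}
    - {"hand": 1,"xyz": [8,-4,0],"delta_rot": [0,0,0]}
    - {"hand": 1,"xyz": [12,-6,0],"delta_rot": [0,0,0]}
    - {"hand": 1,"xyz": [16,-8,0],"delta_rot": [0,0,0]}
    - {"hand": 1,"xyz": [20,-10,0],"delta_rot": [0,0,0]}
    - {"hand": 1,"xyz": [24,-12,0],"delta_rot": [0,0,0]}
    - {"hand": 1,"xyz": [28,-14,0],"delta_rot": [0,0,0]}
    - {"hand": 1,"xyz": [32,-15.5,0],"delta_rot": [0,0,0]}
    - {"hand": 1,"xyz": [37.4,-17.9,0],"delta_rot": [0,0,0]}
    - {"hand": 1,"xyz": [37.4,-17.9,0],"delta_rot": [0,0,0]}
    - {"hand": 1,"xyz": [37.4,-17.9,0],"delta_rot": [0,0,0]}
    - {"hand": 1,"xyz": [37.4,-17.9,0],"delta_rot": [0,0,0]}

```text
clock: 7.3
position: [484.3, -223.9, 344.5]
ee_rot: [-0.583, 0.812, 0.0, -0.0]
contact_force: [0.5, 0.2, 0.3]
gripper_width: 85.4
```

Run:
```python
from h import *
s=telemetry.read_state(); print(s["clock"],s["position"],s["ee_rot"],s["joints"])
print(shifts([[508,-289,345],[508,-289,267]]).round(2))
```

```text
7.3 [ 484.27473363 -223.89727415  344.48021146] [-5.83362819e-01  8.12211465e-01  4.50200451e-04 -3.93901637e-04] [-1.28944193e-01  1.75779092e-01 -5.52806545e-02 -1.22897635e-04
 -1.34092698e+00  1.37469830e+00]
[[ 5.41 -4.33 -0.05]
 [ 5.41 -4.33  7.75]]
```

Request:
apply_moves:
  steps:
    - {"hand": 1,"xyz": [3,-2.4,0],"delta_rot": [0,0,0]}
    - {"hand": 1,"xyz": [5.4,-4.3,0],"delta_rot": [0,0,0]}
    - {"hand": 1,"xyz": [5.4,-4.3,3],"delta_rot": [0,0,0]}
    - {"hand": 1,"xyz": [5.4,-4.3,6],"delta_rot": [0,0,0]}
    - {"hand": 1,"xyz": [5.4,-4.3,7.8],"delta_rot": [0,0,0]}
    - {"hand": 1,"xyz": [5.4,-4.3,7.8],"delta_rot": [0,0,0]}

```text
clock: 7.8
position: [506.5, -284.5, 262.5]
ee_rot: [-0.585, 0.811, 0.004, -0.002]
contact_force: [-1.4, 0.1, -1.0]
gripper_width: 85.4
```

Run:
```python
from h import *
s=telemetry.read_state(); print(s["clock"],s["position"],s["contact_force"])
p=get_image("top"); crop(p,"w2.png",310,160,400,235,8)
p=get_image("side"); crop(p,"ws2.png",220,190,330,300,6)
```

```text
7.8 [ 506.4571955  -284.54577617  262.51116752] [-1.35730629  0.12091698 -1.00485257]
```

View pics/ws2.png

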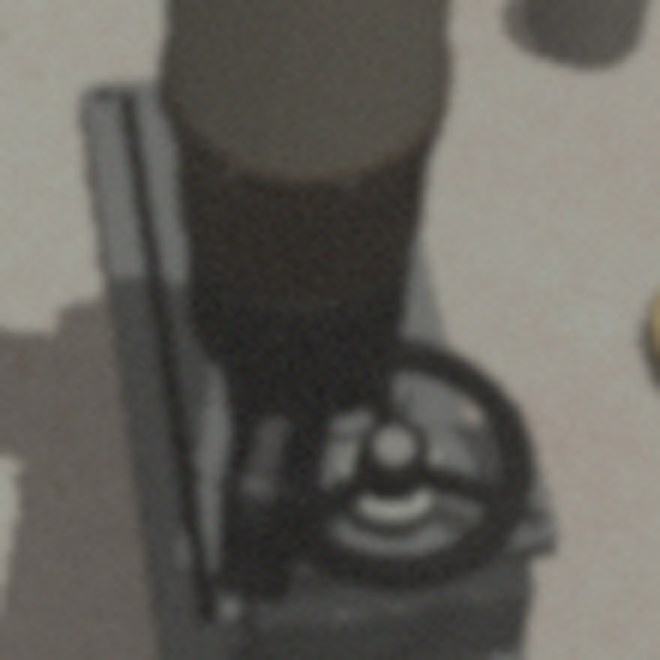

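View pics/w2.png

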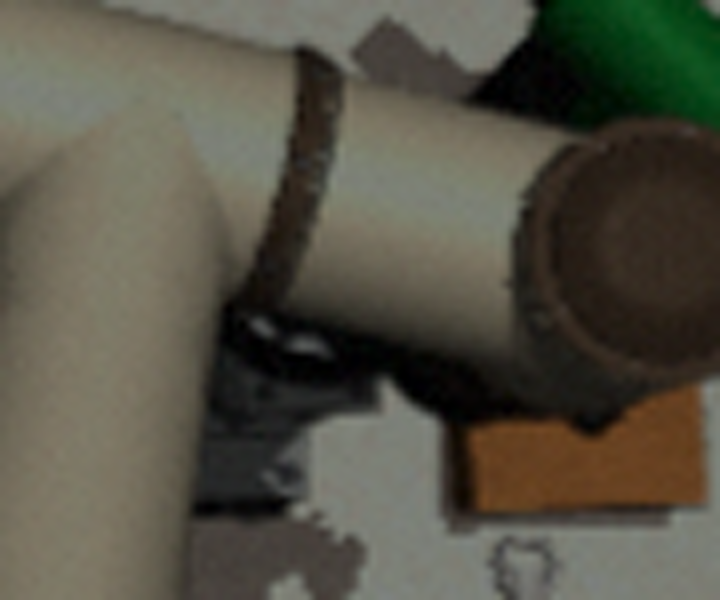

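Request:
apply_moves:
  steps:
    - {"hand": 0,"xyz": [0,0,0],"delta_rot": [0,0,0]}
    - {"hand": 0,"xyz": [0,0,0],"delta_rot": [0,0,0]}
    - {"hand": 0,"xyz": [0,0,0],"delta_rot": [0,0,0]}
    - {"hand": 0,"xyz": [0,0,0],"delta_rot": [0,0,0]}
    - {"hand": 0,"xyz": [0,0,0],"delta_rot": [0,0,0]}
    - {"hand": 0,"xyz": [0,0,0],"delta_rot": [0,0,0]}
    - {"hand": 0,"xyz": [0,0,0],"delta_rot": [0,0,0]}
    - {"hand": 0,"xyz": [0,0,0],"delta_rot": [0,0,0]}

```text
clock: 8.57
position: [509.0, -286.7, 268.0]
ee_rot: [-0.585, 0.811, -0.001, 0.001]
contact_force: [1.5, 1.2, 3.8]
gripper_width: 18.7
```

Run:
```python
from h import *
s=telemetry.read_state(); print(s["clock"],s["position"],s["contact_force"],s["wrist_torque"],s["gripper_width"],s["ee_rot"])
c=np.array([549,-260]); print(s["position"][:2]-c,np.linalg.norm(s["position"][:2]-c))
```

```text
8.5667 [ 508.96886686 -286.74801653  268.00224158] [1.50894861 1.16587199 3.80986346] [ 0.62214251 -0.26410414 -0.02662037] 18.742590978289005 [-5.85193802e-01  8.10892866e-01 -7.60719537e-04  6.28253165e-04]
[-40.03113314 -26.74801653] 48.14507252232157
```

```bash
cat > circ.py <<'E'
from h import *
import sys
# circ.py cx cy step_deg n  (negative step = clockwise)
cx,cy,st,n=map(float,sys.argv[1:5])
s=telemetry.read_state(); c=np.array([cx,cy]); d=s["position"][:2]-c; a0=np.arctan2(d[1],d[0])
print("clock",s["clock"],"pos",s["position"].round(1),"F",s["contact_force"].round(1),"r",np.linalg.norm(d).round(1),"ang",np.degrees(a0).round(1))
P=[[cx+50*np.cos(a0+np.radians(st*k)),cy+50*np.sin(a0+np.radians(st*k)),s["position"][2]] for k in range(1,int(n)+1)]
print(shifts(P,yaw=np.radians(-108.4)).round(2)[:, :2].tolist())
E
python3 circ.py 550.5 -258.9 -15 6
```

```text
clock 8.5667 pos [ 509.  -286.7  268. ] F [1.5 1.2 3.8] r 50.0 ang -146.2
[[-0.93, 0.92], [-2.06, 1.57], [-3.32, 1.9], [-4.63, 1.89], [-5.89, 1.55], [-7.01, 0.89]]
```

Request:
apply_moves:
  steps:
    - {"hand": 0,"xyz": [-0.93,0.92,0],"delta_rot": [0,0,0]}
    - {"hand": 0,"xyz": [-2.06,1.57,0],"delta_rot": [0,0,0]}
    - {"hand": 0,"xyz": [-3.32,1.9,0],"delta_rot": [0,0,0]}
    - {"hand": 0,"xyz": [-4.63,1.89,0],"delta_rot": [0,0,0]}
    - {"hand": 0,"xyz": [-5.89,1.55,0],"delta_rot": [0,0,0]}
    - {"hand": 0,"xyz": [-7.0,0.89,0],"delta_rot": [0,0,0]}
    - {"hand": 0,"xyz": [-7.0,0.89,0],"delta_rot": [0,0,0]}

```text
clock: 9.15
position: [525.1, -217.9, 268.0]
ee_rot: [-0.586, 0.81, -0.003, 0.001]
contact_force: [6.0, -6.8, -0.4]
gripper_width: 18.3
```

```bash
python3 circ.py 550.5 -258.9 -20 12
```

```text
clock 9.15 pos [ 525.1 -217.9  268. ] F [ 6.  -6.8 -0.4] r 48.2 ang 121.8
[[-1.23, -1.19], [-1.83, -2.82], [-1.84, -4.56], [-1.25, -6.19], [-0.14, -7.52], [1.36, -8.4], [3.07, -8.71], [4.78, -8.41], [6.29, -7.55], [7.41, -6.22], [8.01, -4.59], [8.01, -2.86]]
```

```bash
cat > circ.py <<'E'
from h import *
import sys
# circ.py cx cy a0_deg step_deg n basex basey   absolute angles a0+k*step
cx,cy,a0,st,n,bx,by=map(float,sys.argv[1:8])
s=telemetry.read_state(); d=s["position"][:2]-[cx,cy]; a=np.degrees(np.arctan2(d[1],d[0]))
f=s["contact_force"]; u=np.array([np.cos(np.radians(a)),np.sin(np.radians(a))]); t=np.array([u[1],-u[0]])
print("clock",s["clock"],"pos",s["position"].round(1),"Frad",(f[:2]@u).round(1),"Fcw",(f[:2]@t).round(1),"r",np.linalg.norm(d).round(1),"ang",a.round(1))
A=np.radians(a0+st*np.arange(1,n+1))
P=np.c_[cx+50*np.cos(A),cy+50*np.sin(A),0*A]
print("end",P[-1],a0+st*n)
print(shifts(P,base=[bx,by,0],yaw=np.radians(-108.4)).round(2)[:, :2].tolist())
E
python3 circ.py 551.3 -260.3 122 -20 12 522.7 -217.4
```

```text
clock 9.15 pos [ 525.1 -217.9  268. ] Frad -9.0 Fcw 1.5 r 49.8 ang 121.7
end [ 527.82642186 -304.44737964   -0.        ] -118.0
[[-1.14, -1.54], [-1.75, -3.17], [-1.76, -4.9], [-1.18, -6.54], [-0.07, -7.88], [1.43, -8.75], [3.13, -9.07], [4.85, -8.78], [6.36, -7.92], [7.48, -6.6], [8.09, -4.97], [8.1, -3.23]]
```

Request:
apply_moves:
  steps:
    - {"hand": 0,"xyz": [-1.14,-1.54,0],"delta_rot": [0,0,0]}
    - {"hand": 0,"xyz": [-1.75,-3.17,0],"delta_rot": [0,0,0]}
    - {"hand": 0,"xyz": [-1.76,-4.9,0],"delta_rot": [0,0,0]}
    - {"hand": 0,"xyz": [-1.18,-6.54,0],"delta_rot": [0,0,0]}
    - {"hand": 0,"xyz": [-0.07,-7.88,0],"delta_rot": [0,0,0]}
    - {"hand": 0,"xyz": [1.43,-8.75,0],"delta_rot": [0,0,0]}
    - {"hand": 0,"xyz": [3.13,-9.07,0],"delta_rot": [0,0,0]}
    - {"hand": 0,"xyz": [4.85,-8.78,0],"delta_rot": [0,0,0]}
    - {"hand": 0,"xyz": [6.36,-7.92,0],"delta_rot": [0,0,0]}
    - {"hand": 0,"xyz": [7.48,-6.6,0],"delta_rot": [0,0,0]}
    - {"hand": 0,"xyz": [8.09,-4.97,0],"delta_rot": [0,0,0]}
    - {"hand": 0,"xyz": [8.1,-3.23,0],"delta_rot": [0,0,0]}

```text
clock: 10.15
position: [527.9, -304.9, 268.0]
ee_rot: [-0.585, 0.811, -0.002, 0.002]
contact_force: [6.7, 6.4, 6.3]
gripper_width: 18.4
```

```bash
python3 circ.py 551.3 -260.3 -118 -20 12 527.8 -304.4
```

```text
clock 10.15 pos [ 527.9 -304.9  268. ] Frad -8.8 Fcw -3.0 r 50.4 ang -117.7
end [ 601.26954135 -258.55502516   -0.        ] -358.0
[[-0.58, 1.63], [-1.69, 2.97], [-3.18, 3.85], [-4.89, 4.16], [-6.6, 3.87], [-8.11, 3.01], [-9.24, 1.69], [-9.84, 0.06], [-9.86, -1.67], [-9.27, -3.31], [-8.17, -4.65], [-6.67, -5.52]]
```

Request:
apply_moves:
  steps:
    - {"hand": 0,"xyz": [-0.58,1.63,0],"delta_rot": [0,0,0]}
    - {"hand": 0,"xyz": [-1.69,2.97,0],"delta_rot": [0,0,0]}
    - {"hand": 0,"xyz": [-3.18,3.85,0],"delta_rot": [0,0,0]}
    - {"hand": 0,"xyz": [-4.89,4.16,0],"delta_rot": [0,0,0]}
    - {"hand": 0,"xyz": [-6.6,3.87,0],"delta_rot": [0,0,0]}
    - {"hand": 0,"xyz": [-8.11,3.01,0],"delta_rot": [0,0,0]}
    - {"hand": 0,"xyz": [-9.24,1.69,0],"delta_rot": [0,0,0]}
    - {"hand": 0,"xyz": [-9.84,0.06,0],"delta_rot": [0,0,0]}
    - {"hand": 0,"xyz": [-9.86,-1.67,0],"delta_rot": [0,0,0]}
    - {"hand": 0,"xyz": [-9.27,-3.31,0],"delta_rot": [0,0,0]}
    - {"hand": 0,"xyz": [-8.17,-4.65,0],"delta_rot": [0,0,0]}
    - {"hand": 0,"xyz": [-6.67,-5.52,0],"delta_rot": [0,0,0]}

```text
clock: 11.15
position: [601.6, -257.4, 268.0]
ee_rot: [-0.586, 0.81, 0.0, 0.0]
contact_force: [-2.1, 4.4, 6.2]
gripper_width: 18.1
```

```bash
python3 circ.py 551.3 -260.3 -358 -15 5 601.3 -258.6
```

```text
clock 11.15 pos [ 601.6 -257.4  268. ] Frad -1.8 Fcw -4.5 r 50.4 ang 3.3
end [ 565.91858524 -308.1152378    -0.        ] -433.0
[[1.27, -0.29], [2.57, -0.24], [3.82, 0.14], [4.93, 0.84], [5.82, 1.79]]
```

Request:
apply_moves:
  steps:
    - {"hand": 0,"xyz": [1.27,-0.29,0],"delta_rot": [0,0,0]}
    - {"hand": 0,"xyz": [2.57,-0.24,0],"delta_rot": [0,0,0]}
    - {"hand": 0,"xyz": [3.82,0.14,0],"delta_rot": [0,0,0]}
    - {"hand": 0,"xyz": [4.93,0.84,0],"delta_rot": [0,0,0]}
    - {"hand": 0,"xyz": [5.82,1.79,0],"delta_rot": [0,0,0]}

```text
clock: 11.57
position: [565.5, -308.8, 267.9]
ee_rot: [-0.585, 0.811, -0.001, 0.001]
contact_force: [2.1, 3.9, 5.9]
gripper_width: 18.5
```

```bash
python3 circ.py 551.3 -260.3 -433 -12 5 565.9 -308.1
```

```text
clock 11.5667 pos [ 565.5 -308.8  267.9] Frad -3.2 Fcw -3.2 r 50.5 ang -73.7
end [ 517.200082   -296.86768508   -0.        ] -493.0
[[0.51, 0.91], [0.83, 1.91], [0.92, 2.95], [0.8, 3.98], [0.47, 4.98]]
```

Request:
apply_moves:
  steps:
    - {"hand": 0,"xyz": [0.51,0.91,0],"delta_rot": [0,0,0]}
    - {"hand": 0,"xyz": [0.75,1.58,0],"delta_rot": [0,0,0]}

```text
clock: 11.73
position: [546.9, -310.5, 268.0]
ee_rot: [-0.585, 0.811, -0.001, 0.001]
contact_force: [4.2, 3.2, 5.3]
gripper_width: 18.2
```

```bash
python3 circ.py 551.3 -260.3 -453 -10 2 548.7 -310.2
```

```text
clock 11.7333 pos [ 546.9 -310.5  268. ] Frad -3.6 Fcw -3.9 r 50.4 ang -95.0
end [ 531.76344358 -306.32524267   -0.        ] -473.0
[[0.16, 0.86], [0.17, 1.73]]
```

Run:
```python
import numpy as np
from h import *
c=np.array([551.3,-260.3])
P=lambda a: np.r_[c+50*np.array([np.cos(np.radians(a)),np.sin(np.radians(a))]),0]
for a in range(-453,-720,-20):
    print(a,shifts([P(a-10),P(a-20)],base=P(a),yaw=np.radians(-108.4)).round(2)[:,:2].tolist(), P(a-20).round(1)[:2])
```

```text
-453 [[0.16, 0.86], [0.16, 1.73]] [ 531.8 -306.3]
-473 [[-0.15, 0.86], [-0.44, 1.68]] [ 517.2 -296.9]
-493 [[-0.43, 0.76], [-0.99, 1.43]] [ 506.7 -283. ]
-513 [[-0.66, 0.56], [-1.42, 1.01]] [ 501.7 -266.4]
-533 [[-0.82, 0.3], [-1.67, 0.46]] [ 502.6 -249.1]
-553 [[-0.87, 0.01], [-1.73, -0.14]] [ 509.4 -233.1]
-573 [[-0.82, -0.29], [-1.58, -0.72]] [ 521.2 -220.4]
-593 [[-0.67, -0.56], [-1.24, -1.22]] [ 536.7 -212.5]
-613 [[-0.44, -0.75], [-0.74, -1.57]] [ 553.9 -210.4]
-633 [[-0.16, -0.86], [-0.16, -1.73]] [ 570.8 -214.3]
-653 [[0.15, -0.86], [0.44, -1.68]] [ 585.4 -223.7]
-673 [[0.43, -0.76], [0.99, -1.43]] [ 595.9 -237.6]
-693 [[0.66, -0.56], [1.42, -1.01]] [ 600.9 -254.2]
-713 [[0.82, -0.3], [1.67, -0.46]] [ 600.  -271.5]
```

Request:
apply_moves:
  steps:
    - {"hand": 0,"xyz": [0.16,0.86,0],"delta_rot": [0,0,0]}
    - {"hand": 0,"xyz": [0.17,1.73,0],"delta_rot": [0,0,0]}

```text
clock: 11.9
position: [530.9, -306.3, 267.9]
ee_rot: [-0.585, 0.811, -0.001, 0.001]
contact_force: [5.0, 4.7, 6.6]
gripper_width: 18.7
```

Request:
apply_moves:
  steps:
    - {"hand": 0,"xyz": [-0.15,0.86,0],"delta_rot": [0,0,0]}
    - {"hand": 0,"xyz": [-0.44,1.68,0],"delta_rot": [0,0,0]}

```text
clock: 12.07
position: [516.8, -296.8, 268.0]
ee_rot: [-0.585, 0.811, -0.002, 0.001]
contact_force: [6.4, 2.9, 4.5]
gripper_width: 18.2
```

Request:
apply_moves:
  steps:
    - {"hand": 0,"xyz": [-0.43,0.76,0],"delta_rot": [0,0,0]}
    - {"hand": 0,"xyz": [-0.99,1.43,0],"delta_rot": [0,0,0]}

```text
clock: 12.23
position: [506.7, -283.1, 268.0]
ee_rot: [-0.585, 0.811, -0.002, 0.002]
contact_force: [7.4, 1.5, 3.4]
gripper_width: 18.5
```

Request:
apply_moves:
  steps:
    - {"hand": 0,"xyz": [-0.66,0.56,0],"delta_rot": [0,0,0]}
    - {"hand": 0,"xyz": [-1.42,1.01,0],"delta_rot": [0,0,0]}

```text
clock: 12.4
position: [501.8, -266.8, 268.0]
ee_rot: [-0.585, 0.811, -0.003, 0.001]
contact_force: [7.4, -2.2, 3.1]
gripper_width: 18.7
```

Request:
apply_moves:
  steps:
    - {"hand": 0,"xyz": [-0.82,0.3,0],"delta_rot": [0,0,0]}
    - {"hand": 0,"xyz": [-1.67,0.46,0],"delta_rot": [0,0,0]}

```text
clock: 12.57
position: [501.7, -259.7, 268.4]
ee_rot: [-0.585, 0.811, -0.01, -0.006]
contact_force: [2.4, -72.4, -19.0]
gripper_width: 18.3
```

Request:
apply_moves:
  steps:
    - {"hand": 0,"xyz": [0.8,-0.14,0],"delta_rot": [0,0,0]}
    - {"hand": 0,"xyz": [0.8,-0.14,0],"delta_rot": [0,0,0]}

```text
clock: 12.73
position: [501.4, -261.8, 268.2]
ee_rot: [-0.585, 0.811, -0.005, -0.0]
contact_force: [6.4, -16.0, -0.2]
gripper_width: 18.4
```

```bash
python3 circ.py 551.3 -260.3 -538 15 6 501.4 -257.2
```

```text
clock 12.7333 pos [ 501.4 -261.8  268.2] Frad -5.9 Fcw -16.2 r 49.9 ang -178.2
end [ 553.04497484 -310.26954135   -0.        ] -448.0
[[1.62, -0.76], [2.57, -1.65], [3.27, -2.75], [3.65, -4.0], [3.7, -5.3], [3.41, -6.58]]
```

Request:
apply_moves:
  steps:
    - {"hand": 0,"xyz": [1.62,-0.76,0],"delta_rot": [0,0,0]}
    - {"hand": 0,"xyz": [2.57,-1.65,0],"delta_rot": [0,0,0]}
    - {"hand": 0,"xyz": [3.27,-2.75,0],"delta_rot": [0,0,0]}
    - {"hand": 0,"xyz": [3.65,-4.0,0],"delta_rot": [0,0,0]}
    - {"hand": 0,"xyz": [3.7,-5.3,0],"delta_rot": [0,0,0]}
    - {"hand": 0,"xyz": [3.41,-6.58,0],"delta_rot": [0,0,0]}
    - {"hand": 0,"xyz": [3.41,-6.58,0],"delta_rot": [0,0,0]}
    - {"hand": 0,"xyz": [3.41,-6.58,0],"delta_rot": [0,0,0]}
    - {"hand": 0,"xyz": [3.41,-6.58,0],"delta_rot": [0,0,0]}
    - {"hand": 0,"xyz": [3.41,-6.58,0],"delta_rot": [0,0,0]}

```text
clock: 13.57
position: [552.2, -310.4, 268.1]
ee_rot: [-0.585, 0.811, -0.001, 0.0]
contact_force: [2.0, -0.3, 5.8]
gripper_width: 18.7
```

```bash
python3 circ.py 551.3 -260.3 -538 15 6 501.4 -257.2
```

```text
clock 13.5667 pos [ 552.2 -310.4  268.1] Frad 0.4 Fcw -2.0 r 50.1 ang -89.0
end [ 553.04497484 -310.26954135   -0.        ] -448.0
[[1.62, -0.76], [2.57, -1.65], [3.27, -2.75], [3.65, -4.0], [3.7, -5.3], [3.41, -6.58]]
```

Run:
```python
from h import *
B=[553,-310.3,268]
for a in ([553,-310,345],[540,-260,345],[430,-60,345],[420,60,345],[500,230,300]): print(a,shifts([a],base=B,yaw=np.radians(-108.4)).round(1))
```

```text
[553, -310, 345] [[-0.   0.  -7.7]]
[540, -260, 345] [[-4.4  2.8 -7.7]]
[430, -60, 345] [[-19.9  19.6  -7.7]]
[420, 60, 345] [[-30.9  24.3  -7.7]]
[500, 230, 300] [[-49.6  22.1  -3.2]]
```

Request:
apply_moves:
  steps:
    - {"hand": 0.55,"xyz": [0,0,0],"delta_rot": [0,0,0]}
    - {"hand": 0.55,"xyz": [0,0,0],"delta_rot": [0,0,0]}
    - {"hand": 0.55,"xyz": [0,0,0],"delta_rot": [0,0,0]}
    - {"hand": 0.55,"xyz": [0,0,0],"delta_rot": [0,0,0]}
    - {"hand": 0.55,"xyz": [0,0,-3],"delta_rot": [0,0,0]}
    - {"hand": 0.55,"xyz": [0,0,-6],"delta_rot": [0,0,0]}
    - {"hand": 0.55,"xyz": [0,0,-8],"delta_rot": [0,0,0]}

```text
clock: 14.15
position: [552.0, -310.8, 349.3]
ee_rot: [-0.585, 0.811, -0.001, -0.0]
contact_force: [0.3, -1.2, 0.6]
gripper_width: 46.9
```

Request:
apply_moves:
  steps:
    - {"hand": 0,"xyz": [-3.8,1.7,0],"delta_rot": [0,0,0.12]}
    - {"hand": 0,"xyz": [-7.6,3.4,0],"delta_rot": [0,0,0.24]}
    - {"hand": 0,"xyz": [-11.4,5.1,0],"delta_rot": [0,0,0.36]}
    - {"hand": 0,"xyz": [-15.2,6.8,0],"delta_rot": [0,0,0.48]}
    - {"hand": 0,"xyz": [-19,8.5,0],"delta_rot": [0,0,0.6]}
    - {"hand": 0,"xyz": [-22.8,10.2,0],"delta_rot": [0,0,0.72]}
    - {"hand": 0,"xyz": [-26.6,11.9,0],"delta_rot": [0,0,0.84]}
    - {"hand": 0,"xyz": [-30.4,13.6,0],"delta_rot": [0,0,0.96]}
    - {"hand": 0,"xyz": [-34.2,15.2,0],"delta_rot": [0,0,1.08]}
    - {"hand": 0,"xyz": [-38,16.9,1],"delta_rot": [0,0,1.21]}
    - {"hand": 0,"xyz": [-41.8,18.6,2],"delta_rot": [0,0,1.21]}
    - {"hand": 0,"xyz": [-45.6,20.3,3],"delta_rot": [0,0,1.21]}

```text
clock: 15.15
position: [506.2, 150.5, 325.2]
ee_rot: [-0.018, 1.0, -0.0, -0.0]
contact_force: [0.8, -0.0, 0.6]
gripper_width: 0.1
```

Run:
```python
from h import *
s,r=T(); print(s["clock"],s["position"],r.apply([1,0,0]))
for n in ("top","side"):
    p=get_image(n); np.savez(f"{n}_b.npz",**{k:v for k,v in p.items()})
    if n=="top": crop(p,"t3.png",230,165,330,235,8)
    else: crop(p,"s3.png",235,185,305,260,8)
    for l in ("stop_face","stop_back","mark","fence_face"):
        print(n,l,[([round(v,1) for v in r["xyz"]],round(r["confidence"],2)) for r in nets.pinpoint(p,l)][:2])
```

```text
15.15 [506.18778814 150.50691679 325.17066554] [-9.99318616e-01 -3.69093346e-02  6.61797903e-05]
top stop_face [([541.3, 61.2, 33.9], 0.43)]
top stop_back [([538.5, 89.4, 33.0], 0.64), ([593.6, 463.0, 0.3], 0.24)]
top mark [([574.6, 12.4, 32.8], 0.44)]
top fence_face [([567.7, -86.7, 32.7], 0.61)]
side stop_face [([637.6, -436.2, 1.2], 0.71), ([542.8, 60.3, 33.6], 0.54)]
side stop_back [([541.0, 90.3, 37.7], 0.65)]
side mark [([353.6, -411.0, 1.6], 0.62), ([571.8, 7.7, 34.4], 0.38)]
side fence_face [([569.0, -87.7, 33.6], 0.96)]
```

View pics/t3.png

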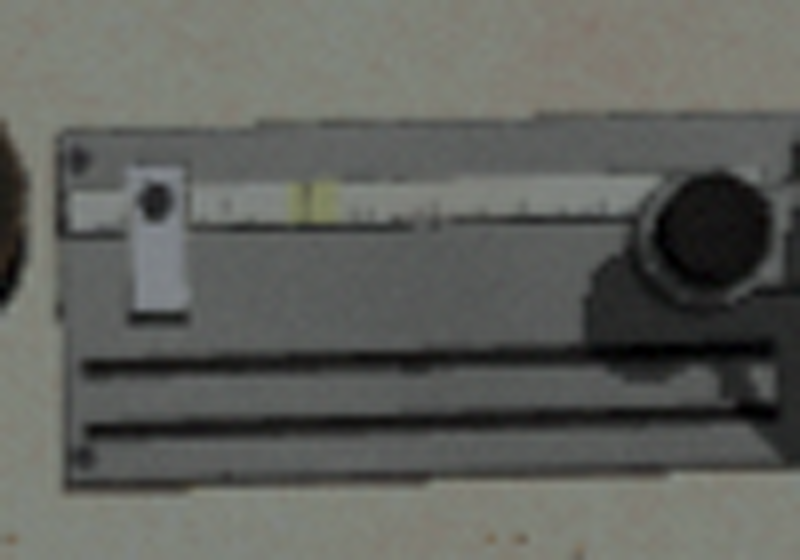

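View pics/s3.png

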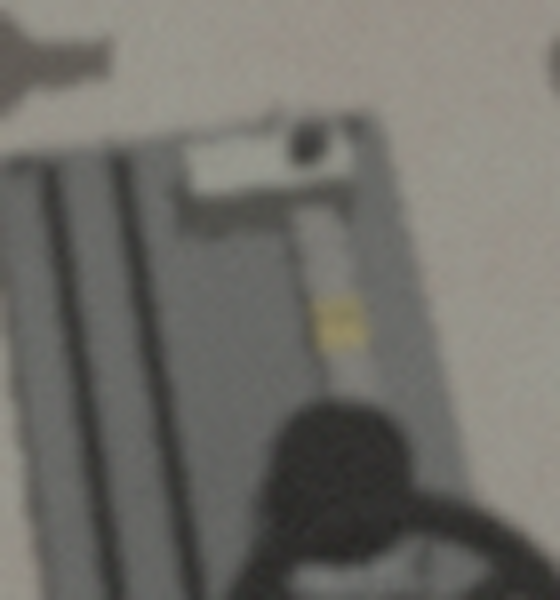

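Run:
```python
from h import *
p=dict(np.load("top_b.npz")); g=p["frame"].astype(int)
print("b tape rows"); 
for v in (188,189,190,191): print(v,g[v,250:276,0].tolist())
print("grey rows stop")
for v in (188,195,198,201): print(v,g[v,243:260,1].tolist())
yaw=.0375; ys=np.array([-np.sin(yaw),np.cos(yaw)])
m=unproj(p,[[268.4,189.9]],32)[0]; f=unproj(p,[[253.1,196]],52)[0]
print(m,f,(f-m)[:2]@ys)
print(proj(p,[[574.6,12.4,32]]))
q=dict(np.load("side_b.npz")); h=q["frame"].astype(int)
print("side blue");
for v in range(219,232): print(v,h[v,272:284,0].tolist())
print("side stop grey")
for v in range(202,216): print(v,h[v,258:280,1].tolist())
```

```text
b tape rows
188 [59, 110, 124, 100, 119, 117, 120, 120, 121, 122, 124, 133, 129, 129, 130, 121, 105, 89, 75, 95, 97, 103, 116, 124, 128, 126]
189 [45, 86, 118, 88, 130, 130, 129, 124, 122, 130, 129, 126, 128, 127, 127, 122, 104, 90, 81, 98, 96, 100, 115, 127, 124, 124]
190 [42, 81, 121, 91, 130, 126, 131, 120, 109, 129, 127, 128, 129, 126, 126, 118, 102, 90, 84, 99, 94, 102, 115, 121, 119, 125]
191 [56, 105, 121, 92, 128, 124, 128, 121, 112, 126, 125, 122, 124, 126, 126, 122, 102, 93, 86, 98, 96, 101, 115, 115, 106, 116]
grey rows stop
188 [92, 92, 110, 128, 115, 67, 38, 56, 104, 121, 104, 122, 122, 123, 122, 124, 123]
195 [97, 97, 98, 116, 132, 132, 130, 129, 130, 121, 100, 94, 96, 95, 96, 95, 95]
198 [95, 97, 97, 108, 131, 128, 131, 131, 131, 121, 104, 92, 95, 94, 94, 97, 95]
201 [96, 98, 89, 90, 131, 130, 130, 130, 132, 130, 121, 97, 96, 97, 95, 95, 94]
[573.69807851   1.97602862  32.        ] [547.00186936  59.14826894  52.        ] 58.13291902330244
[[265.65767382 189.60283286]]
side blue
219 [94, 107, 115, 117, 121, 120, 113, 106, 101, 101, 102, 103]
220 [90, 102, 112, 117, 120
[... 1494 characters left out ...]

209 [85, 102, 108, 111, 107, 106, 105, 98, 94, 89, 87, 86, 87, 90, 87, 85, 84, 82, 83, 83, 85, 94]
210 [77, 82, 88, 87, 89, 86, 86, 85, 82, 79, 82, 80, 82, 88, 92, 94, 96, 93, 90, 83, 83, 94]
211 [77, 78, 79, 82, 82, 79, 79, 82, 83, 81, 82, 80, 87, 95, 107, 113, 114, 112, 105, 89, 87, 98]
212 [77, 78, 81, 80, 81, 81, 82, 82, 78, 81, 81, 83, 84, 97, 114, 119, 122, 120, 114, 102, 93, 99]
213 [83, 82, 84, 80, 80, 83, 87, 90, 87, 87, 86, 83, 84, 94, 109, 121, 123, 122, 120, 115, 103, 105]
214 [92, 90, 87, 83, 84, 91, 97, 97, 96, 98, 96, 97, 92, 97, 111, 122, 120, 122, 120, 119, 111, 104]
215 [102, 99, 96, 96, 99, 101, 102, 104, 105, 104, 103, 103, 95, 93, 105, 115, 119, 121, 120, 117, 109, 106]
```

Run:
```python
from h import *
p=dict(np.load("top_b.npz")); q=dict(np.load("side_b.npz")); h=q["frame"].astype(int)
yaw=.0375; ys=np.array([-np.sin(yaw),np.cos(yaw)])
m=unproj(p,[[267.7,189.9]],32)[0]; f=unproj(p,[[252.7,198]],52)[0]
print("top",m,f,(f-m)[:2]@ys)
for v in range(219,232): print(v,h[v,274:282,2].tolist(),h[v,274:282,1].tolist())
m=unproj(q,[[277,224.8]],32)[0]; f=unproj(q,[[268,208.0]],52)[0]
print("side",m,f,(f-m)[:2]@ys)
print(proj(q,[[547,60,52],[541.3,60,52],[541.3,60,22]]))
```

```text
top [573.63846563   4.63101782  32.        ] [539.45799788  60.46235702  52.        ] 57.073554534689215
219 [121, 124, 128, 126, 119, 110, 105, 103] [120, 123, 126, 125, 118, 109, 105, 104]
220 [118, 124, 126, 128, 120, 110, 105, 103] [118, 122, 126, 126, 119, 111, 104, 103]
221 [116, 125, 127, 128, 126, 119, 110, 106] [114, 124, 125, 125, 123, 117, 110, 108]
222 [120, 127, 133, 134, 132, 127, 114, 109] [116, 123, 129, 128, 128, 123, 113, 109]
223 [122, 135, 134, 135, 133, 130, 118, 106] [116, 128, 129, 129, 128, 125, 116, 105]
224 [112, 131, 135, 132, 129, 129, 123, 111] [107, 123, 127, 125, 124, 124, 117, 112]
225 [111, 133, 140, 138, 139, 136, 125, 113] [107, 125, 130, 129, 131, 129, 121, 113]
226 [110, 138, 146, 145, 147, 143, 132, 118] [105, 129, 137, 135, 139, 134, 126, 115]
227 [105, 132, 142, 142, 143, 142, 131, 113] [101, 125, 133, 136, 133, 136, 127, 112]
228 [101, 124, 132, 134, 133, 131, 126, 111] [98, 119, 127, 129, 127, 128, 124, 108]
229 [95, 107, 122, 127, 128, 124, 122, 113] [93, 105, 119, 125, 125, 123, 120, 111]
230 [91, 98, 113, 122, 125, 125, 122, 116] [90, 97, 112, 121, 123, 124, 120, 115]
231 [96, 94, 109, 118, 124, 125, 121, 118] [95, 93, 108, 117, 124, 124, 121, 117]
side [575.25071274   6.02375954  32.        ] [552.34271256  62.14515609  52.        ] 56.940789495916135
[[266.45252217 208.63756183]
 [264.7189965  208.7780938 ]
 [264.64251964 214.48321519]]
```

Run:
```python
from h import *
s,r=T();print(s["position"])
print(shifts([[545,125,120],[545,120,50]]).round(2))
```

```text
[507.3084979  147.90591697 325.66117725]
[[-3.68 -2.43 20.57]
 [-3.66 -2.93 27.57]]
```

Request:
apply_moves:
  steps:
    - {"hand": 0,"xyz": [-1,-0.6,4],"delta_rot": [0,0,0]}
    - {"hand": 0,"xyz": [-2,-1.2,8],"delta_rot": [0,0,0]}
    - {"hand": 0,"xyz": [-3,-1.8,12],"delta_rot": [0,0,0]}
    - {"hand": 0,"xyz": [-3.7,-2.4,16],"delta_rot": [0,0,0]}
    - {"hand": 0,"xyz": [-3.7,-2.4,20],"delta_rot": [0,0,0]}
    - {"hand": 0,"xyz": [-3.7,-2.4,23],"delta_rot": [0,0,0]}
    - {"hand": 0,"xyz": [-3.7,-2.4,25.5],"delta_rot": [0,0,0]}
    - {"hand": 0,"xyz": [-3.7,-2.4,27.4],"delta_rot": [0,0,0]}
    - {"hand": 0,"xyz": [-3.7,-2.4,27.4],"delta_rot": [0,0,0]}
    - {"hand": 0,"xyz": [-3.7,-2.4,27.4],"delta_rot": [0,0,0]}

```text
clock: 16.48
position: [545.1, 125.8, 50.9]
ee_rot: [-0.02, 1.0, -0.001, -0.001]
contact_force: [0.1, -0.2, 0.9]
gripper_width: 0.3
```

Request:
apply_moves:
  steps:
    - {"hand": 0,"xyz": [0,-1.2,0],"delta_rot": [0,0,0]}
    - {"hand": 0,"xyz": [0,-2.1,0],"delta_rot": [0,0,0]}
    - {"hand": 0,"xyz": [0,-2.1,0],"delta_rot": [0,0,0]}

```text
clock: 16.73
position: [546.4, 104.1, 52.9]
ee_rot: [-0.019, 1.0, 0.0, 0.001]
contact_force: [0.1, -0.0, 0.4]
gripper_width: 0.0
```

Request:
apply_moves:
  steps:
    - {"hand": 0,"xyz": [0,-0.3,0],"delta_rot": [0,0,0]}
    - {"hand": 0,"xyz": [0,-0.6,0],"delta_rot": [0,0,0]}

```text
clock: 16.9
position: [546.8, 100.4, 52.6]
ee_rot: [-0.02, 1.0, 0.001, 0.002]
contact_force: [-4.3, 9.4, 3.6]
gripper_width: 0.6
```

Request:
apply_moves:
  steps:
    - {"hand": 0,"xyz": [0,-0.8,0],"delta_rot": [0,0,0]}
    - {"hand": 0,"xyz": [0,-1.6,0],"delta_rot": [0,0,0]}
    - {"hand": 0,"xyz": [0,-2.4,0],"delta_rot": [0,0,0]}
    - {"hand": 0,"xyz": [0,-3.2,0],"delta_rot": [0,0,0]}
    - {"hand": 0,"xyz": [0,-3.9,0],"delta_rot": [0,0,0]}
    - {"hand": 0,"xyz": [0,-4.3,0],"delta_rot": [0,0,0]}
    - {"hand": 0,"xyz": [0,-4.5,0],"delta_rot": [0,0,0]}
    - {"hand": 0,"xyz": [0,-4.5,0],"delta_rot": [0,0,0]}
    - {"hand": 0,"xyz": [0,-4.5,0],"delta_rot": [0,0,0]}

```text
clock: 17.65
position: [549.0, 56.3, 52.6]
ee_rot: [-0.02, 1.0, 0.001, 0.002]
contact_force: [-1.8, 6.2, 2.8]
gripper_width: 0.2
```

Run:
```python
from h import *
s,r=T(); print(s["clock"],s["position"])
for n in ("top","side"):
    p=get_image(n); np.savez(f"{n}_c.npz",**{k:v for k,v in p.items()})
    if n=="top": crop(p,"t4.png",230,165,330,235,8)
    else: crop(p,"s4.png",235,185,305,260,8)
```

```text
17.65 [548.95053562  56.3418871   52.58364112]
```

View pics/t4.png

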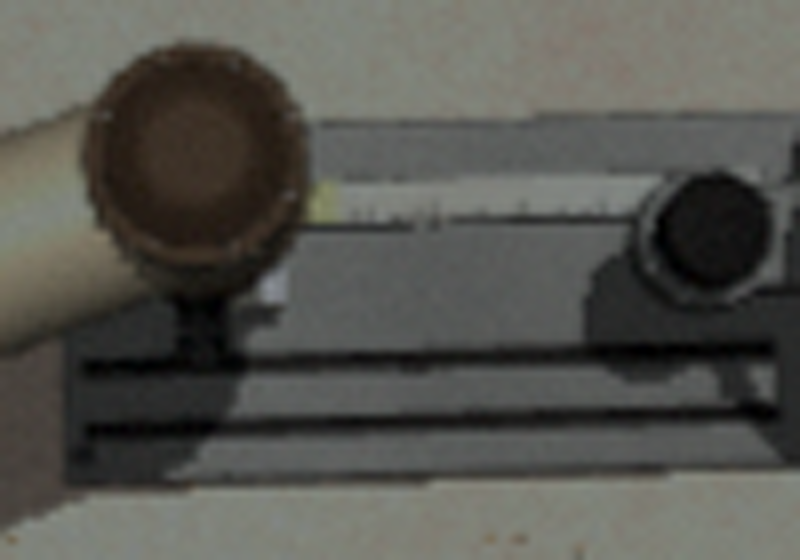

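View pics/s4.png

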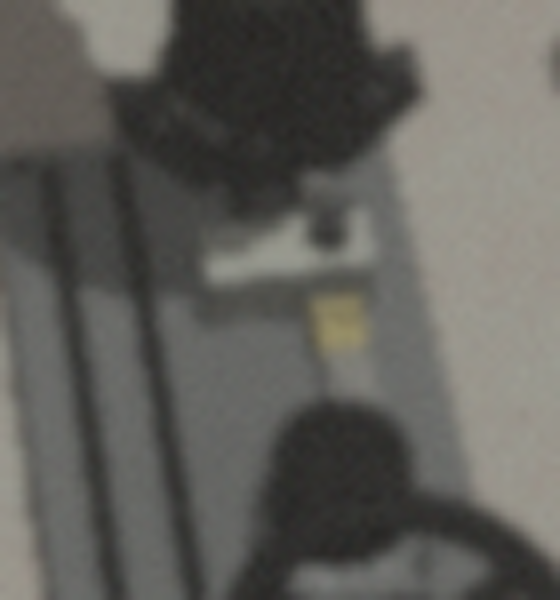

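Request:
apply_moves:
  steps:
    - {"hand": 0,"xyz": [0,-0.3,0],"delta_rot": [0,0,0]}
    - {"hand": 0,"xyz": [0,-0.6,0],"delta_rot": [0,0,0]}
    - {"hand": 0,"xyz": [0,-0.7,0],"delta_rot": [0,0,0]}
    - {"hand": 0,"xyz": [0,-0.7,0],"delta_rot": [0,0,0]}
    - {"hand": 0,"xyz": [0,-0.7,0],"delta_rot": [0,0,0]}

```text
clock: 18.17
position: [549.3, 49.7, 52.6]
ee_rot: [-0.02, 1.0, 0.001, 0.002]
contact_force: [-2.1, 7.0, 3.0]
gripper_width: -0.2
```

Request:
apply_moves:
  steps:
    - {"hand": 0,"xyz": [0,4,0],"delta_rot": [0,0,0]}
    - {"hand": 0,"xyz": [0,8,0],"delta_rot": [0,0,0]}
    - {"hand": 0,"xyz": [0,10,0],"delta_rot": [0,0,0]}
    - {"hand": 0,"xyz": [0,10,0],"delta_rot": [0,0,0]}

```text
clock: 18.5
position: [545.1, 151.5, 52.2]
ee_rot: [-0.023, 1.0, 0.001, 0.002]
contact_force: [-0.2, 0.1, 0.0]
gripper_width: -0.2
```

Run:
```python
from h import *
s,r=T(); print(s["clock"],s["position"])
for n in ("top","side"):
    p=get_image(n); np.savez(f"{n}_d.npz",**{k:v for k,v in p.items()})
    if n=="top": crop(p,"t5.png",230,165,330,235,8)
    else: crop(p,"s5.png",235,185,305,260,8)
p=dict(np.load("top_d.npz")); g=p["frame"].astype(int)
for v in (187,188,189,190,191): print(v,g[v,250:276,0].tolist())
for v in (195,196,197,198,199,200): print(v,g[v,250:276,1].tolist())
q=dict(np.load("side_d.npz")); h=q["frame"].astype(int)
for v in range(211,232): print(v,h[v,264:282,2].tolist())
```

```text
18.5 [545.08549135 151.53783615  52.17293553]
187 [98, 98, 100, 100, 100, 100, 101, 102, 90, 93, 135, 118, 87, 75, 107, 129, 125, 86, 89, 97, 97, 98, 96, 86, 85, 88]
188 [110, 115, 116, 125, 121, 121, 121, 120, 104, 88, 119, 74, 44, 41, 55, 97, 122, 72, 75, 95, 98, 101, 117, 126, 126, 127]
189 [128, 129, 130, 130, 129, 131, 128, 127, 105, 90, 116, 37, 44, 45, 43, 78, 121, 63, 76, 96, 101, 104, 120, 127, 125, 128]
190 [129, 129, 129, 129, 129, 128, 128, 121, 87, 89, 113, 43, 40, 38, 37, 81, 117, 72, 88, 95, 97, 105, 116, 125, 120, 122]
191 [124, 126, 124, 125, 125, 125, 130, 122, 90, 89, 124, 75, 38, 46, 68, 96, 120, 73, 86, 96, 97, 107, 115, 116, 106, 118]
195 [100, 97, 95, 95, 95, 94, 94, 95, 79, 80, 133, 131, 128, 131, 132, 131, 120, 95, 94, 92, 94, 93, 91, 93, 95, 92]
196 [100, 97, 97, 94, 97, 96, 97, 95, 84, 79, 128, 132, 132, 132, 132, 130, 122, 95, 95, 91, 94, 93, 92, 92, 91, 93]
197 [97, 98, 97, 97, 94, 93, 96, 94, 83, 68, 115, 130, 132, 129, 131, 130, 122, 95, 94, 94, 94, 91, 91, 93, 92, 94]
198 [97, 96, 96, 95, 95, 94, 95, 96, 80, 69, 114, 129, 131, 131, 132, 133, 126, 103, 
[... 1445 characters left out ...]
80, 84, 81, 79, 80, 79, 80, 81, 87, 107, 122, 129, 131, 128, 127, 112, 101]
225 [80, 82, 78, 82, 83, 85, 86, 88, 87, 92, 111, 132, 141, 138, 137, 135, 123, 109]
226 [87, 89, 86, 87, 88, 91, 94, 98, 91, 91, 108, 137, 146, 146, 145, 144, 133, 117]
227 [96, 93, 94, 95, 97, 99, 98, 100, 95, 88, 105, 133, 140, 145, 144, 142, 132, 116]
228 [102, 100, 102, 100, 103, 102, 105, 101, 96, 91, 99, 123, 134, 134, 135, 134, 126, 111]
229 [101, 103, 104, 101, 103, 104, 104, 102, 98, 94, 93, 109, 122, 125, 128, 127, 121, 112]
230 [101, 102, 103, 102, 103, 102, 102, 101, 100, 96, 94, 99, 114, 121, 125, 126, 122, 116]
231 [105, 103, 103, 102, 101, 104, 102, 104, 104, 101, 93, 94, 108, 121, 124, 127, 125, 119]
```

View pics/t5.png

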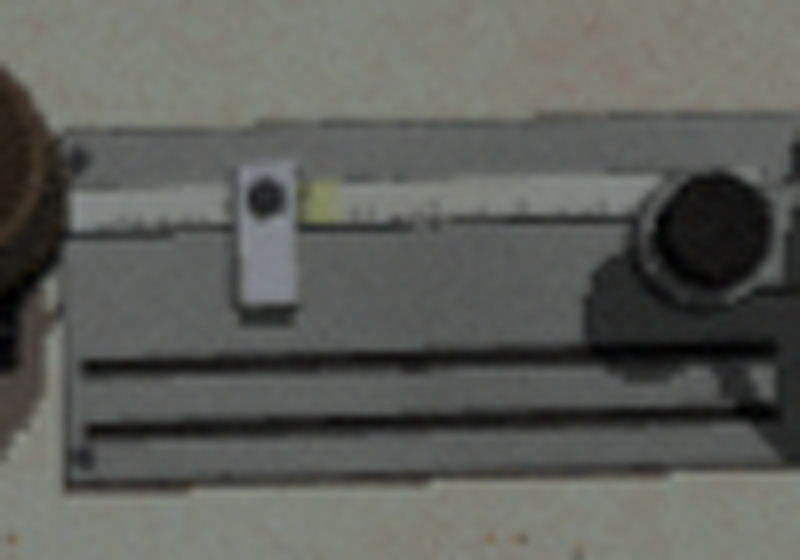

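View pics/s5.png

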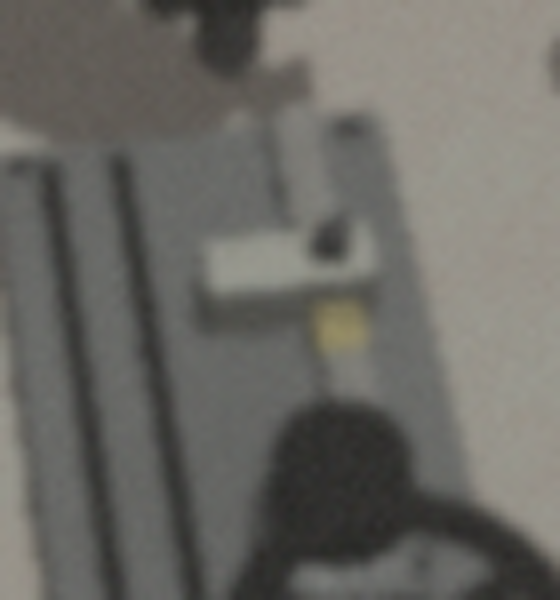

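Run:
```python
from h import *
p=dict(np.load("top_d.npz")); q=dict(np.load("side_d.npz"))
yaw=.0375; ys=np.array([-np.sin(yaw),np.cos(yaw)])
def d(im,lm,lf): 
    m=unproj(im,[lm],32)[0]; f=unproj(im,[lf],52)[0]; return m.round(1),f.round(1),((f-m)[:2]@ys).round(2)
print("top",d(p,[267.7,189.9],[266.35,197.5]), d(p,[267.7,189.9],[266.4,189.5]))
print("side",d(q,[277,224.3],[268,220.8]),d(q,[277,224.3],[277,219.9]))
for im in (p,q):
  for z0 in [0]:
    pass
h=q["frame"].astype(int)
# column profile of side edge
for c in (265,268,271):
    print(c,h[205:226,c].mean(1).round().tolist())
b=dict(np.load("side_b.npz"))["frame"].astype(int)
print("line", b[219:232,275:280].mean((1,2)).round().tolist())
```

```text
top (array([573.6,   4.6,  32. ]), array([542.5,   9.5,  52. ]), np.float64(6.06)) (array([573.6,   4.6,  32. ]), array([572.6,   9.9,  52. ]), np.float64(5.34))
side (array([575.5,   8. ,  32. ]), array([546.2,   9.9,  52. ]), np.float64(3.02)) (array([575.5,   8. ,  32. ]), array([575.2,  10.5,  52. ]), np.float64(2.53))
265 [104.0, 102.0, 106.0, 107.0, 105.0, 102.0, 105.0, 104.0, 110.0, 121.0, 137.0, 146.0, 146.0, 148.0, 147.0, 137.0, 113.0, 91.0, 79.0, 78.0, 80.0]
268 [96.0, 98.0, 95.0, 94.0, 99.0, 100.0, 103.0, 105.0, 115.0, 133.0, 144.0, 147.0, 147.0, 147.0, 145.0, 135.0, 109.0, 87.0, 80.0, 77.0, 81.0]
271 [118.0, 117.0, 112.0, 111.0, 110.0, 109.0, 109.0, 103.0, 109.0, 132.0, 141.0, 145.0, 148.0, 147.0, 142.0, 126.0, 99.0, 85.0, 82.0, 78.0, 87.0]
line [119.0, 119.0, 120.0, 121.0, 120.0, 117.0, 121.0, 126.0, 125.0, 120.0, 117.0, 114.0, 112.0]
```

```bash
python3 - <<'E'
from h import *
p=dict(np.load("top_b.npz")); q=dict(np.load("side_b.npz"))
g=p["frame"].astype(int).mean(2).round().astype(int); h=q["frame"].astype(int).mean(2).round().astype(int)
print("top bed-left rows (u 234..246)")
for v in (184,186,188,189,190,196,206,216): print(v,g[v,234:250].tolist())
print("side bed far edge cols")
for c in (244,250,255,280): print(c,h[196:212,c].tolist())
yaw=.0375
O=np.array([534,-86]);Rm=np.array([[np.cos(yaw),-np.sin(yaw)],[np.sin(yaw),np.cos(yaw)]])
def S(x,y,z): return np.r_[O+Rm@[x,y],z]
pts=dict(bedL_front=S(-85,210,20),bedL_mid=S(-40,210,20),bedL_back=S(85,210,20),bedR_front=S(-85,-210,20),fenceL=S(45,205,32),fencefrontL=S(35,205,32),ff0=S(35,90,32))
for k,v in pts.items(): print(k,v.round(1),proj(p,v).round(2),proj(q,v).round(2))
E
python3 - <<'E'
import sys; sys.path.insert(0,'.')
import os; os.chdir('.')
from h import *
for n in("top","side"):
    p=dict(np.load(f"{n}_b.npz"));
    if n=="side": crop(p,"s6.png",228,190,308,340,4)
E
```

```text
top bed-left rows (u 234..246)
184 [121, 125, 106, 60, 70, 44, 51, 76, 92, 91, 92, 93, 93, 87, 88, 89]
186 [123, 124, 107, 65, 84, 58, 71, 95, 94, 90, 92, 105, 128, 128, 128, 132]
188 [123, 122, 107, 63, 86, 88, 86, 87, 90, 89, 91, 108, 127, 114, 66, 39]
189 [123, 124, 109, 49, 84, 128, 128, 126, 126, 127, 129, 128, 120, 77, 43, 39]
190 [126, 122, 107, 56, 95, 126, 127, 129, 128, 131, 130, 124, 113, 72, 38, 39]
196 [125, 127, 115, 92, 91, 94, 96, 98, 94, 97, 94, 97, 110, 133, 131, 134]
206 [125, 127, 127, 114, 86, 93, 95, 94, 94, 93, 92, 97, 96, 94, 96, 94]
216 [126, 126, 126, 108, 75, 92, 92, 90, 91, 91, 91, 87, 88, 91, 90, 88]
side bed far edge cols
244 [137, 143, 146, 143, 144, 144, 135, 120, 106, 103, 101, 102, 102, 101, 100, 98]
250 [147, 147, 146, 143, 145, 138, 124, 103, 81, 66, 61, 60, 60, 62, 62, 66]
255 [146, 147, 146, 146, 142, 131, 116, 105, 104, 105, 104, 101, 98, 96, 105, 104]
280 [145, 140, 127, 112, 97, 96, 98, 106, 105, 105, 106, 103, 101, 100, 101, 101]
bedL_front [441.2 120.7  20. ] [[236.28 224.35]] [[233.49 203.34]]
bedL_mid [486.2 122.4  20. ] [[236.17 212.46]] [[246.61 201.92]]
bedL_back [611.1 127.   20. ] [[235.89 179.87]] [[282.56 198.02]]
bedR_front [ 456.9 -299.    20. ] [[347.12 222.63]] [[248.29 321.42]]
fenceL [571.3 120.5  32. ] [[237.13 189.84]] [[271.44 198.08]]
fencefrontL [561.3 120.2  32. ] [[237.15 192.45]] [[268.54 198.39]]
ff0 [565.6   5.2  32. ] [[267.5 192. ]] [[274.06 225.24]]
```

View pics/s6.png

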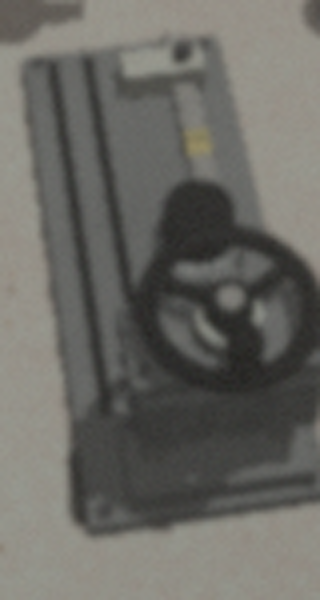

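Request:
apply_moves:
  steps:
    - {"hand": 0,"xyz": [0,-4,0],"delta_rot": [0,0,0]}
    - {"hand": 0,"xyz": [0,-7,0],"delta_rot": [0,0,0]}
    - {"hand": 0,"xyz": [0,-8.5,0],"delta_rot": [0,0,0]}
    - {"hand": 0,"xyz": [0,-9,0],"delta_rot": [0,0,0]}
    - {"hand": 0,"xyz": [0,-9,0],"delta_rot": [0,0,0]}
    - {"hand": 0,"xyz": [0,-9,0],"delta_rot": [0,0,0]}

```text
clock: 19.1
position: [547.9, 57.0, 51.5]
ee_rot: [-0.019, 1.0, 0.0, 0.0]
contact_force: [-0.1, -0.1, 0.9]
gripper_width: -0.3
```

Request:
apply_moves:
  steps:
    - {"hand": 0,"xyz": [0,-0.6,0],"delta_rot": [0,0,0]}
    - {"hand": 0,"xyz": [0,-1.1,0],"delta_rot": [0,0,0]}
    - {"hand": 0,"xyz": [0,-1.2,0],"delta_rot": [0,0,0]}
    - {"hand": 0,"xyz": [0,-1.2,0],"delta_rot": [0,0,0]}
    - {"hand": 0,"xyz": [0,-1.2,0],"delta_rot": [0,0,0]}

```text
clock: 19.52
position: [548.5, 47.2, 51.5]
ee_rot: [-0.021, 1.0, 0.001, 0.001]
contact_force: [-0.9, 4.9, 0.6]
gripper_width: 0.2
```

Request:
apply_moves:
  steps:
    - {"hand": 0,"xyz": [0,-0.1,0],"delta_rot": [0,0,0]}
    - {"hand": 0,"xyz": [0,-0.2,0],"delta_rot": [0,0,0]}
    - {"hand": 0,"xyz": [0,-0.2,0],"delta_rot": [0,0,0]}
    - {"hand": 0,"xyz": [0,-0.2,0],"delta_rot": [0,0,0]}

```text
clock: 19.85
position: [548.6, 45.8, 51.5]
ee_rot: [-0.021, 1.0, 0.001, 0.001]
contact_force: [-1.6, 7.6, 0.8]
gripper_width: -0.1
```

Back away and look again, with several pictures averaged.

Request:
apply_moves:
  steps:
    - {"hand": 0,"xyz": [0,4,0],"delta_rot": [0,0,0]}
    - {"hand": 0,"xyz": [0,8,0],"delta_rot": [0,0,0]}
    - {"hand": 0,"xyz": [0,10,-4],"delta_rot": [0,0,0]}
    - {"hand": 0,"xyz": [0,12,-8],"delta_rot": [0,0,0]}
    - {"hand": 0,"xyz": [0,13,-12],"delta_rot": [0,0,0]}

```text
clock: 20.27
position: [542.3, 174.1, 166.3]
ee_rot: [-0.022, 1.0, -0.001, -0.001]
contact_force: [0.2, -0.1, 0.7]
gripper_width: 0.0
```

Run:
```python
from h import *
s,r=T(); print(s["clock"],s["position"])
for n in ("top","side"):
    F=[]
    for k in range(4):
        p=get_image(n); F.append(p["frame"].astype(float))
    p["frame"]=np.mean(F,0); np.savez(f"{n}_e.npz",**p)
    p["frame"]=p["frame"].astype(np.uint8)
    for l in ("stop_face","mark"): print(n,l,[([round(v,1) for v in r["xyz"]],round(r["confidence"],2)) for r in nets.pinpoint(dict(p,frame=F[-1].astype(np.uint8)),l)][:2])
    if n=="top": crop(p,"t7.png",250,175,285,210,16)
    else: crop(p,"s7.png",255,200,295,240,14)
g=np.load("top_e.npz")["frame"]
for v in (187,188,189,190,191): print(v,g[v,260:274,0].round().astype(int).tolist(),g[v,260:274,2].round().astype(int).tolist())
for v in (195,198,200): print(v,g[v,258:276,1].round().astype(int).tolist())
h=np.load("side_e.npz")["frame"]
for v in range(216,232): print(v,h[v,264:282,2].round().astype(int).tolist())
```

```text
20.2667 [542.31364107 174.10067701 166.31318137]
top stop_face [([547.0, 8.4, 35.5], 0.66)]
top mark [([574.9, 11.6, 31.8], 0.39)]
side stop_face [([545.1, 4.2, 35.5], 0.78)]
side mark [([568.8, 6.6, 31.2], 0.52)]
187 [91, 135, 118, 89, 80, 105, 130, 122, 82, 95, 97, 98, 95, 85] [87, 124, 111, 83, 76, 98, 121, 114, 86, 104, 109, 109, 102, 86]
188 [83, 121, 74, 45, 43, 54, 96, 116, 74, 99, 98, 102, 118, 127] [79, 113, 70, 42, 40, 51, 90, 112, 95, 128, 129, 127, 127, 126]
189 [90, 114, 38, 44, 45, 40, 80, 118, 76, 98, 98, 103, 117, 129] [86, 106, 38, 41, 42, 36, 74, 114, 96, 128, 128, 128, 126, 130]
190 [88, 115, 42, 38, 41, 40, 82, 118, 78, 98, 99, 103, 116, 124] [85, 108, 42, 36, 37, 39, 78, 114, 99, 127, 128, 128, 128, 126]
191 [90, 124, 76, 45, 64, 70, 98, 120, 79, 98, 98, 102, 115, 117] [86, 116, 75, 44, 60, 67, 92, 115, 100, 127, 128, 127, 126, 119]
195 [94, 81, 77, 128, 131, 132, 131, 131, 132, 121, 94, 92, 92, 93, 92, 92, 94, 94]
198 [94, 81, 65, 114, 130, 130, 132, 130, 130, 125, 103, 92, 91, 91, 92, 92, 92, 92]
200 [95, 81, 67, 114, 131, 131, 132, 132, 131, 126, 107, 93, 92, 
[... 740 characters left out ...]
[84, 82, 82, 83, 82, 82, 81, 81, 80, 82, 94, 109, 115, 112, 112, 112, 100, 93]
225 [82, 82, 80, 80, 81, 83, 82, 82, 82, 86, 106, 128, 137, 135, 135, 130, 117, 102]
226 [82, 81, 80, 81, 84, 85, 88, 88, 86, 88, 111, 135, 146, 147, 145, 142, 130, 113]
227 [86, 85, 83, 87, 90, 96, 97, 96, 92, 88, 106, 133, 144, 146, 144, 142, 132, 114]
228 [97, 94, 96, 97, 98, 102, 102, 102, 96, 90, 102, 125, 132, 134, 136, 134, 125, 112]
229 [102, 102, 102, 101, 100, 102, 102, 102, 100, 92, 94, 110, 122, 127, 129, 128, 122, 112]
230 [103, 102, 102, 103, 103, 104, 102, 103, 101, 98, 92, 100, 114, 122, 124, 124, 123, 118]
231 [102, 103, 103, 103, 102, 102, 103, 103, 104, 100, 93, 95, 109, 118, 123, 125, 124, 120]
```

View pics/t7.png

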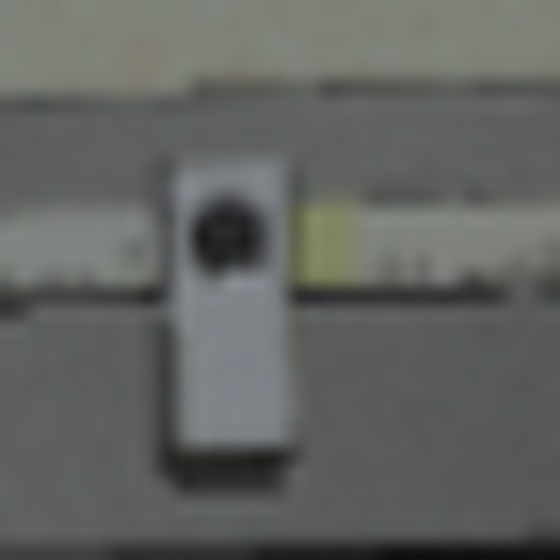

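View pics/s7.png

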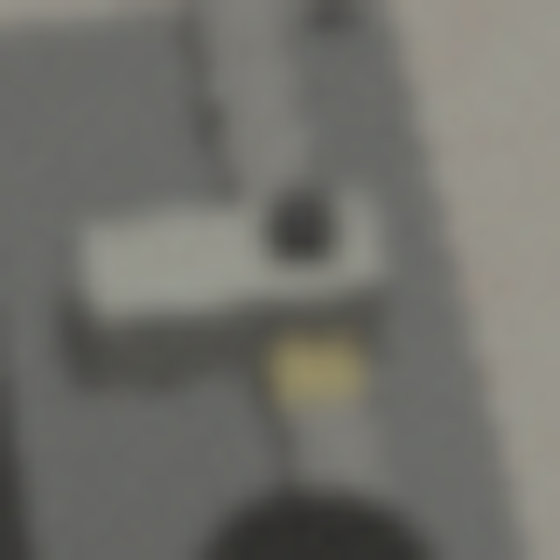

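Run:
```python
from h import *
s,r=T(); print(s["clock"],s["position"],s["joints"].round(2))
for n in ("top","side"):
    p=get_image(n); 
    for o in nets.outline_of(p,"plate")[:2]:
        m=o["pixels"]; 
        ys,xs=np.nonzero(m); W=unproj(p,np.c_[xs,ys],24 if n=="top" else 20)[:,:2]
        rc=cv2.minAreaRect(W.astype(np.float32))
        print(n,o["confidence"],m.sum(),xs.mean(),ys.mean(),rc, W.mean(0))
        C,V=np.linalg.eigh(np.cov(W.T)); print(np.degrees(np.arctan2(V[1,1],V[0,1])))
    print([([round(v,1) for v in r["xyz"]],round(r["confidence"],2)) for r in nets.pinpoint(p,"plate")][:2],[([round(v,1) for v in r["xyz"]],round(r["confidence"],2)) for r in nets.pinpoint(p,"drilled_end")][:2])
    if n=="top": crop(p,"tp8.png",160,150,260,240,7)
```

```text
20.8667 [543.0096677  171.56825685 165.07613117] [ 0.59  0.37 -0.25 -0.   -0.95 -0.55]
top 0.77 212 180.20283018867926 191.5943396226415 ((528.644775390625, 332.5963134765625), (199.70118713378906, 52.12983322143555), 12.436287879943848) [561.00747045 337.50253214]
-161.87513085020464
top 0.62 355 198.11830985915492 152.20845070422536 ((714.5755615234375, 275.8966369628906), (93.73117065429688, 65.89814758300781), 32.391807556152344) [714.87316699 275.34145816]
-146.02986063650982
[] [([434.8, 313.6, 12.4], 0.67)]
side 0.81 496 248.9959677419355 160.84879032258064 ((531.6759643554688, 331.3948669433594), (204.99053955078125, 74.56805419921875), 10.190874099731445) [511.58650609 323.34918943]
-174.27528909176073
side 0.59 343 197.01166180758017 169.72303206997086 ((318.0804443359375, 299.462158203125), (156.67930603027344, 44.134342193603516), 69.6781005859375) [317.25456682 296.60327569]
71.49623511800316
[([530.9, 334.2, -2.5], 0.8), ([315.8, 308.8, -4.7], 0.76)] [([294.3, 243.6, 10.8], 0.76), ([432.7, 315.6, 11.8], 0.58)]
```

View pics/tp8.png

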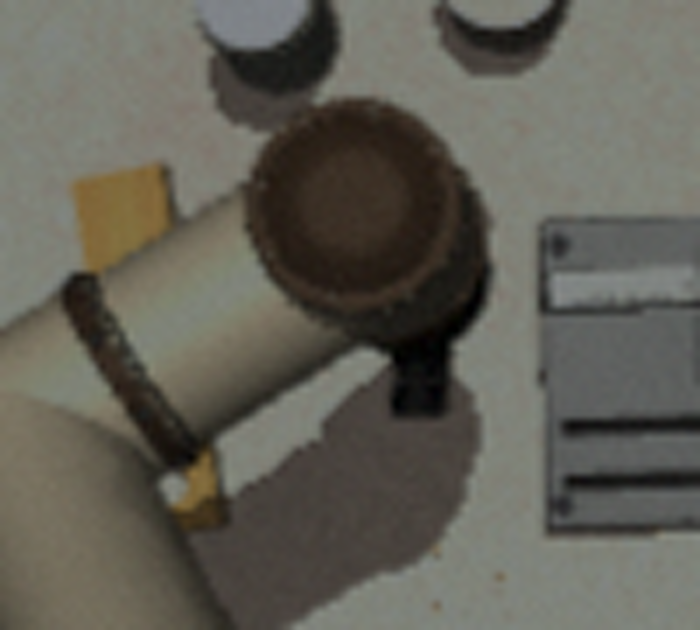

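Run:
```python
from h import *
p=dict(np.load("top_b.npz")); im=cv2.imread("pics/top0.png")
hsv=cv2.cvtColor(im,cv2.COLOR_BGR2HSV); m=((hsv[...,1]>90)&(hsv[...,0]>8)&(hsv[...,0]<35)).astype(np.uint8)
m[:170]=0;m[232:]=0;m[:,:165]=0;m[:,200:]=0
m=cv2.morphologyEx(m,cv2.MORPH_CLOSE,np.ones((7,7),np.uint8))
ys,xs=np.nonzero(m); W=unproj(p,np.c_[xs,ys],24)[:,:2]
print(m.sum(),cv2.minAreaRect(W.astype(np.float32)),W.mean(0)); C,V=np.linalg.eigh(np.cov(W.T)); print(np.degrees(np.arctan2(V[1,1],V[0,1])))
c,d=W.mean(0),V[:,1]
t=(W-c)@d; n=(W-c)@V[:,0]; print(t.min(),t.max(),n.min(),n.max())
q=dict(np.load("side_b.npz"));
```

```text
701 ((529.0549926757812, 334.35272216796875), (199.96072387695312, 50.80763244628906), 12.051931381225586) [528.453069   334.07077061]
-167.89875543213006
-100.6223407283484 99.32939637402045 -25.632505790539792 25.228462610938507
```

Run:
```python
from h import *
print([a for a in dir(arm) if not a.startswith('_')]); print(arm.nose_length if not callable(arm.nose_length) else arm.nose_length())
s,r=T();print(s["position"],s["clock"])
print(shifts([[496.3,329.4,150],[496.3,329.4,60]]).round(2))
```

```text
['IKError', 'nose_length']
22.0
[543.21219521 172.04913426 165.99405039] 21.2667
[[ 4.06 15.91  1.6 ]
 [ 4.06 15.91 10.6 ]]
```

Request:
apply_moves:
  steps:
    - {"hand": 0.8,"xyz": [0.4,1.6,0],"delta_rot": [0,0,-0.12]}
    - {"hand": 0.8,"xyz": [0.8,3.2,0],"delta_rot": [0,0,-0.24]}
    - {"hand": 0.8,"xyz": [1.2,4.8,0],"delta_rot": [0,0,-0.36]}
    - {"hand": 0.8,"xyz": [1.6,6.4,0],"delta_rot": [0,0,-0.48]}
    - {"hand": 0.8,"xyz": [2,8,0],"delta_rot": [0,0,-0.6]}
    - {"hand": 0.8,"xyz": [2.4,9.6,0],"delta_rot": [0,0,-0.72]}
    - {"hand": 0.8,"xyz": [2.8,11.2,0],"delta_rot": [0,0,-0.84]}
    - {"hand": 0.8,"xyz": [3.2,12.8,0],"delta_rot": [0,0,-0.96]}
    - {"hand": 0.8,"xyz": [3.6,14.4,0],"delta_rot": [0,0,-1.08]}
    - {"hand": 0.8,"xyz": [4.1,15.9,0.5],"delta_rot": [0,0,-1.2]}
    - {"hand": 0.8,"xyz": [4.1,15.9,1],"delta_rot": [0,0,-1.32]}
    - {"hand": 0.8,"xyz": [4.1,15.9,1.6],"delta_rot": [0,0,-1.44]}

```text
clock: 22.27
position: [495.6, 330.5, 150.0]
ee_rot: [-0.677, 0.736, 0.0, 0.0]
contact_force: [-0.6, -0.0, -0.5]
gripper_width: 68.6
```

Request:
apply_moves:
  steps:
    - {"hand": 0.8,"xyz": [0,0,1],"delta_rot": [0,0,-0.12]}
    - {"hand": 0.8,"xyz": [0,0,2],"delta_rot": [0,0,-0.24]}
    - {"hand": 0.8,"xyz": [0,0,3],"delta_rot": [0,0,-0.312]}
    - {"hand": 0.8,"xyz": [0,0,4],"delta_rot": [0,0,-0.312]}
    - {"hand": 0.8,"xyz": [0,0,5],"delta_rot": [0,0,-0.312]}
    - {"hand": 0.8,"xyz": [0,0,5],"delta_rot": [0,0,-0.312]}

```text
clock: 22.77
position: [494.8, 328.4, 97.6]
ee_rot: [0.78, -0.626, -0.0, 0.002]
contact_force: [-0.3, -0.7, -0.1]
gripper_width: 68.4
```

Run:
```python
from h import *
s,r=T();x=r.apply([1,0,0]);print(s["position"],s["clock"],np.degrees(np.arctan2(x[1],x[0])),s["gripper_width"],s["contact_force"])
print(shifts([[496.3,329.4,60]]).round(2))
p=get_image("side"); crop(p,"g1.png",210,110,300,190,8)
```

```text
[494.84105465 328.35915175  97.60284864] 22.7667 -77.45168564978212 68.44745663691666 [-0.34353475 -0.66643861 -0.11335258]
[[-0.07 -0.17  3.76]]
```

View pics/g1.png

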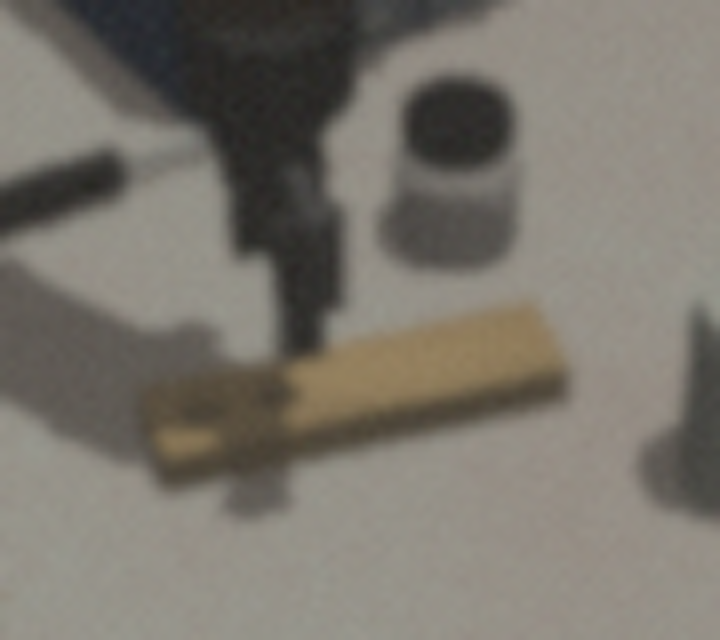

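Request:
apply_moves:
  steps:
    - {"hand": 0.8,"xyz": [0,-0.1,2],"delta_rot": [0,0,0]}
    - {"hand": 0.8,"xyz": [0,-0.1,4],"delta_rot": [0,0,0]}
    - {"hand": 0.8,"xyz": [0,-0.1,5.3],"delta_rot": [0,0,0]}
    - {"hand": 0.8,"xyz": [0,-0.1,5.3],"delta_rot": [0,0,0]}
    - {"hand": 0.8,"xyz": [0,-0.1,5.3],"delta_rot": [0,0,0]}

```text
clock: 23.23
position: [497.0, 329.6, 47.1]
ee_rot: [0.781, -0.625, 0.0, 0.0]
contact_force: [-0.6, 0.1, 0.1]
gripper_width: 68.5
```

Run:
```python
from h import *
s,r=T();print(s["position"],s["clock"],s["contact_force"])
p=get_image("side"); crop(p,"g2.png",210,110,300,190,8)
```

```text
[497.04600519 329.57557654  47.07116937] 23.2333 [-0.56732145  0.11698174  0.10090859]
```

View pics/g2.png

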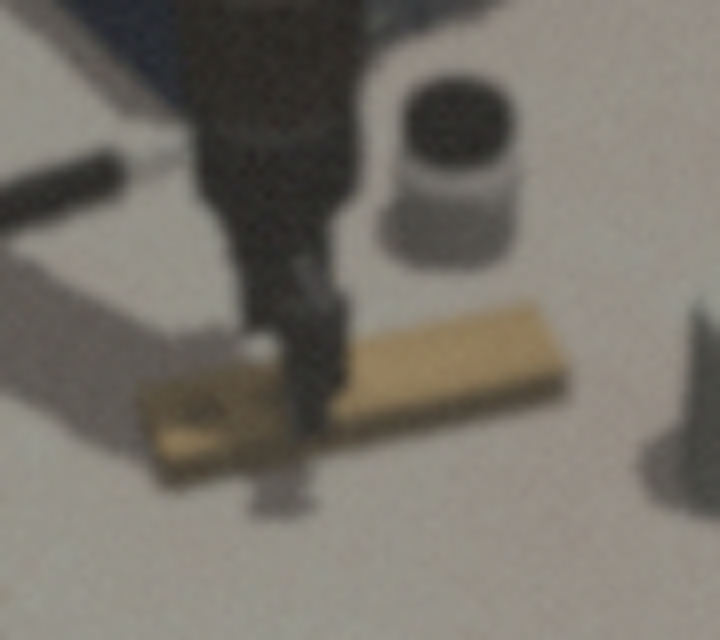

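Request:
apply_moves:
  steps:
    - {"hand": 0.8,"xyz": [0,0,0.8],"delta_rot": [0,0,0]}
    - {"hand": 0.8,"xyz": [0,0,1.6],"delta_rot": [0,0,0]}
    - {"hand": 0.8,"xyz": [0,0,2.2],"delta_rot": [0,0,0]}
    - {"hand": 0.8,"xyz": [0,0,2.2],"delta_rot": [0,0,0]}

```text
clock: 23.62
position: [496.1, 328.8, 23.5]
ee_rot: [0.781, -0.625, -0.0, 0.001]
contact_force: [-0.0, 0.0, -0.0]
gripper_width: 68.2
```

Request:
apply_moves:
  steps:
    - {"hand": 0.8,"xyz": [0,0,0.2],"delta_rot": [0,0,0]}
    - {"hand": 0.8,"xyz": [0,0,0.4],"delta_rot": [0,0,0]}
    - {"hand": 0.8,"xyz": [0,0,0.4],"delta_rot": [0,0,0]}

```text
clock: 23.87
position: [496.8, 329.5, 20.7]
ee_rot: [0.781, -0.625, -0.0, 0.0]
contact_force: [-0.8, -0.5, 0.2]
gripper_width: 68.7
```

Request:
apply_moves:
  steps:
    - {"hand": 0.8,"xyz": [0,0,0.2],"delta_rot": [0,0,0]}
    - {"hand": 0.8,"xyz": [0,0,0.3],"delta_rot": [0,0,0]}
    - {"hand": 0.8,"xyz": [0,0,0.3],"delta_rot": [0,0,0]}

```text
clock: 24.12
position: [496.8, 329.5, 17.8]
ee_rot: [0.781, -0.625, -0.0, 0.0]
contact_force: [-0.3, 0.3, 0.1]
gripper_width: 68.2
```

Request:
apply_moves:
  steps:
    - {"hand": 0.8,"xyz": [0,0,0.2],"delta_rot": [0,0,0]}
    - {"hand": 0.8,"xyz": [0,0,0.3],"delta_rot": [0,0,0]}
    - {"hand": 0.8,"xyz": [0,0,0.3],"delta_rot": [0,0,0]}

```text
clock: 24.37
position: [496.9, 329.5, 15.0]
ee_rot: [0.781, -0.625, 0.0, -0.0]
contact_force: [-0.4, -0.6, -0.1]
gripper_width: 68.5
```

Request:
apply_moves:
  steps:
    - {"hand": 0.8,"xyz": [0,0,0.1],"delta_rot": [0,0,0]}
    - {"hand": 0.8,"xyz": [0,0,0.2],"delta_rot": [0,0,0]}
    - {"hand": 0.8,"xyz": [0,0,0.2],"delta_rot": [0,0,0]}

```text
clock: 24.62
position: [496.9, 329.6, 14.8]
ee_rot: [0.781, -0.625, 0.0, -0.0]
contact_force: [-4.1, -1.3, 10.6]
gripper_width: 68.4
```

Request:
apply_moves:
  steps:
    - {"hand": 0.8,"xyz": [0,0,-1],"delta_rot": [0,0,0]}
    - {"hand": 0.8,"xyz": [0,0,-2],"delta_rot": [0,0,0]}
    - {"hand": 0.8,"xyz": [0,0,-2],"delta_rot": [0,0,0]}
    - {"hand": 0,"xyz": [0,0,-2],"delta_rot": [0,0,0]}
    - {"hand": 0,"xyz": [0,0,-2],"delta_rot": [0,0,0]}
    - {"hand": 0,"xyz": [0,0,-2],"delta_rot": [0,0,0]}
    - {"hand": 0,"xyz": [0,0,-2],"delta_rot": [0,0,0]}
    - {"hand": 0,"xyz": [0,0,-2],"delta_rot": [0,0,0]}
    - {"hand": 0,"xyz": [0,0,-2],"delta_rot": [0,0,0]}

```text
clock: 25.37
position: [497.2, 329.9, 33.7]
ee_rot: [0.781, -0.625, 0.0, -0.001]
contact_force: [-0.9, 0.6, 6.1]
gripper_width: 48.0
```

Request:
apply_moves:
  steps:
    - {"hand": 0,"xyz": [0,0,0],"delta_rot": [0,0,0]}
    - {"hand": 0,"xyz": [0,0,-1],"delta_rot": [0,0,0]}
    - {"hand": 0,"xyz": [0,0,-2.5],"delta_rot": [0,0,0]}
    - {"hand": 0,"xyz": [0,0,-4],"delta_rot": [0,0,0]}
    - {"hand": 0,"xyz": [0,0,-4],"delta_rot": [0,0,0]}
    - {"hand": 0,"xyz": [0,0,-4],"delta_rot": [0,0,0]}

```text
clock: 25.87
position: [496.8, 329.6, 73.2]
ee_rot: [0.781, -0.625, -0.0, -0.0]
contact_force: [-0.4, -0.7, -2.1]
gripper_width: 48.5
```

Run:
```python
from h import *
s,r=T();x=r.apply([1,0,0]);print(s["position"],s["clock"],s["contact_force"],s["wrist_torque"],s["gripper_width"],np.degrees(np.arctan2(x[1],x[0])))
p=get_image("side"); crop(p,"g3.png",210,110,300,190,8)
```

```text
[496.79753454 329.57526583  73.21077596] 25.8667 [-0.36516855 -0.7045519  -2.13772423] [-0.04249144  0.0724548   0.00994196] 48.50901772636877 -77.34717888691193
```

View pics/g3.png

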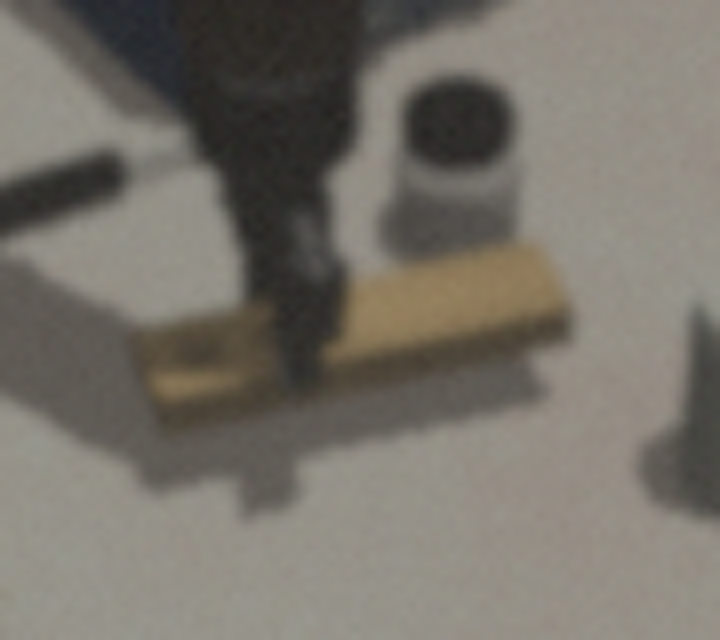

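Run:
```python
from h import *
print(shifts([[497,330,130],[488,230,140],[475,110,140]]).round(2))
```

```text
[[-0.08 -0.09 -5.77]
 [ 9.49  2.98 -6.77]
 [20.91  6.87 -6.77]]
```

Request:
apply_moves:
  steps:
    - {"hand": 0,"xyz": [0,0,-2],"delta_rot": [0,0,0.1]}
    - {"hand": 0,"xyz": [0,0,-4],"delta_rot": [0,0,0.2]}
    - {"hand": 0,"xyz": [1,0.3,-6],"delta_rot": [0,0,0.32]}
    - {"hand": 0,"xyz": [3,0.9,-6.7],"delta_rot": [0,0,0.44]}
    - {"hand": 0,"xyz": [5.2,1.6,-6.7],"delta_rot": [0,0,0.56]}
    - {"hand": 0,"xyz": [7.4,2.3,-6.7],"delta_rot": [0,0,0.68]}
    - {"hand": 0,"xyz": [9.6,3,-6.7],"delta_rot": [0,0,0.8]}
    - {"hand": 0,"xyz": [11.8,3.8,-6.7],"delta_rot": [0,0,0.92]}
    - {"hand": 0,"xyz": [14,4.5,-6.7],"delta_rot": [0,0,1.04]}
    - {"hand": 0,"xyz": [16.2,5.3,-6.7],"delta_rot": [0,0,1.16]}
    - {"hand": 0,"xyz": [18.5,6.1,-6.7],"delta_rot": [0,0,1.28]}
    - {"hand": 0,"xyz": [20.9,6.9,-6.7],"delta_rot": [0,0,1.4]}

```text
clock: 26.92
position: [474.3, 109.1, 138.7]
ee_rot: [-0.192, 0.981, -0.0, -0.001]
contact_force: [0.6, 0.6, -1.9]
gripper_width: 48.4
```

Request:
apply_moves:
  steps:
    - {"hand": 0,"xyz": [0,0,0],"delta_rot": [0,0,0.12]}
    - {"hand": 0,"xyz": [0,0,0],"delta_rot": [0,0,0.24]}
    - {"hand": 0,"xyz": [0,0,0],"delta_rot": [0,0,0.34]}
    - {"hand": 0,"xyz": [0,0,0],"delta_rot": [0,0,0.34]}
    - {"hand": 0,"xyz": [0,0,0],"delta_rot": [0,0,0.34]}

```text
clock: 27.33
position: [474.8, 110.2, 139.0]
ee_rot: [-0.027, 1.0, -0.0, -0.001]
contact_force: [-0.2, -0.6, -1.1]
gripper_width: 48.1
```

Run:
```python
from h import *
s,r=T();x=r.apply([1,0,0]);print(s["position"],s["clock"],s["contact_force"],s["wrist_torque"],s["gripper_width"],np.degrees(np.arctan2(x[1],x[0])),s["ee_rot"])
print(shifts([[465,30,140],[460,-72,140],[460,-72,110]]).round(2))
p=get_image("top"); np.savez("top_f.npz",**p); crop(p,"h1.png",220,150,340,260,6)
p=get_image("side"); crop(p,"h2.png",210,150,310,260,6)
```

```text
[474.84708935 110.17588395 139.02871225] 27.3333 [-0.23518601 -0.56371701 -1.14755536] [0.09352662 0.04167215 0.01694131] 48.103170383543144 -176.8888232745038 [-2.71471316e-02  9.99630950e-01 -3.93503653e-04 -9.17534200e-04]
[[  1.42  -7.95  -0.1 ]
 [  2.47 -18.11  -0.1 ]
 [  2.47 -18.11   2.9 ]]
```

View pics/h1.png

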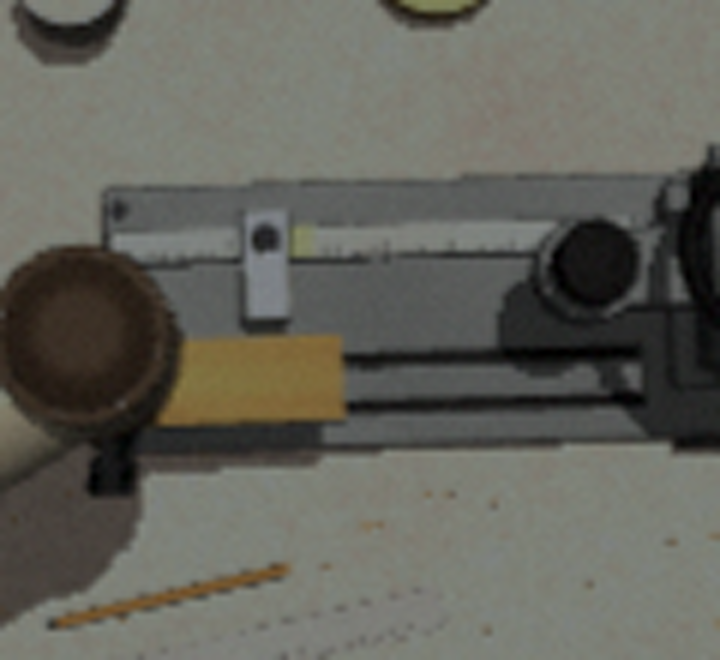

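View pics/h2.png

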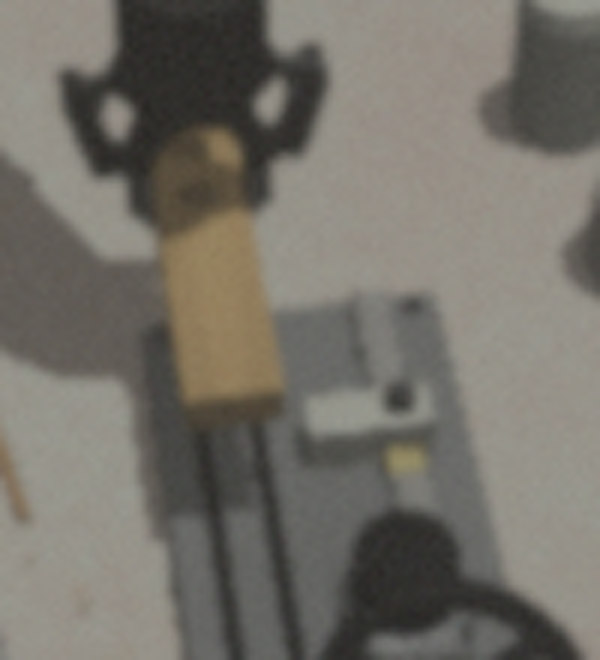

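Run:
```python
from h import *
p=dict(np.load("top_f.npz")); g=p["frame"].astype(int)
for v in (208,211,214,217): print(v,g[v,270:284,2].tolist())
print(unproj(p,[[277.0,212]],130), unproj(p,[[266.6,200]],52))
```

```text
208 [126, 126, 126, 126, 124, 125, 115, 83, 78, 77, 75, 76, 71, 58]
211 [127, 129, 129, 126, 125, 126, 116, 86, 63, 66, 47, 50, 49, 58]
214 [127, 125, 128, 127, 129, 126, 120, 102, 88, 89, 86, 90, 86, 86]
217 [125, 127, 127, 124, 122, 124, 116, 77, 20, 25, 21, 17, 23, 23]
[[483.73711299 -27.76077779 130.        ]] [[533.11496864   8.39982374  52.        ]]
```

Request:
apply_moves:
  steps:
    - {"hand": 0,"xyz": [0.4,-3,0],"delta_rot": [0,0,0.017]}
    - {"hand": 0,"xyz": [0.9,-6,0],"delta_rot": [0,0,0.017]}
    - {"hand": 0,"xyz": [1.4,-9,0.5],"delta_rot": [0,0,0.017]}
    - {"hand": 0,"xyz": [1.8,-12,1],"delta_rot": [0,0,0.017]}
    - {"hand": 0,"xyz": [2.2,-14.5,1.5],"delta_rot": [0,0,0.017]}
    - {"hand": 0,"xyz": [2.4,-16.5,2],"delta_rot": [0,0,0.017]}
    - {"hand": 0,"xyz": [2.45,-17.7,3],"delta_rot": [0,0,0.017]}
    - {"hand": 0,"xyz": [2.45,-17.7,5],"delta_rot": [0,0,0.017]}
    - {"hand": 0,"xyz": [2.45,-17.7,6.5],"delta_rot": [0,0,0.017]}
    - {"hand": 0,"xyz": [2.45,-17.7,7.5],"delta_rot": [0,0,0.017]}
    - {"hand": 0,"xyz": [2.45,-17.7,7.5],"delta_rot": [0,0,0.017]}
    - {"hand": 0,"xyz": [2.45,-17.7,7.5],"delta_rot": [0,0,0.017]}

```text
clock: 28.43
position: [460.0, -67.5, 64.6]
ee_rot: [-0.018, 1.0, -0.0, -0.001]
contact_force: [0.3, -0.3, -0.8]
gripper_width: 47.9
```

Run:
```python
from h import *
s,r=T();x=r.apply([1,0,0]);print(s["position"],s["clock"],s["contact_force"],s["wrist_torque"],s["gripper_width"],np.degrees(np.arctan2(x[1],x[0])),s["ee_rot"])
p=get_image("top"); np.savez("top_f.npz",**p); crop(p,"h3.png",220,150,380,260,5)
p=get_image("side"); crop(p,"h4.png",220,180,320,310,5)
```

```text
[459.98801879 -67.54970039  64.60180011] 28.4333 [ 0.29034204 -0.26698339 -0.82833452] [ 0.07718521 -0.02158777  0.01014674] 47.86922361620053 -177.92113158608095 [-1.81406832e-02  9.99835175e-01 -2.01573990e-04 -7.05953460e-04]
```

View pics/h3.png

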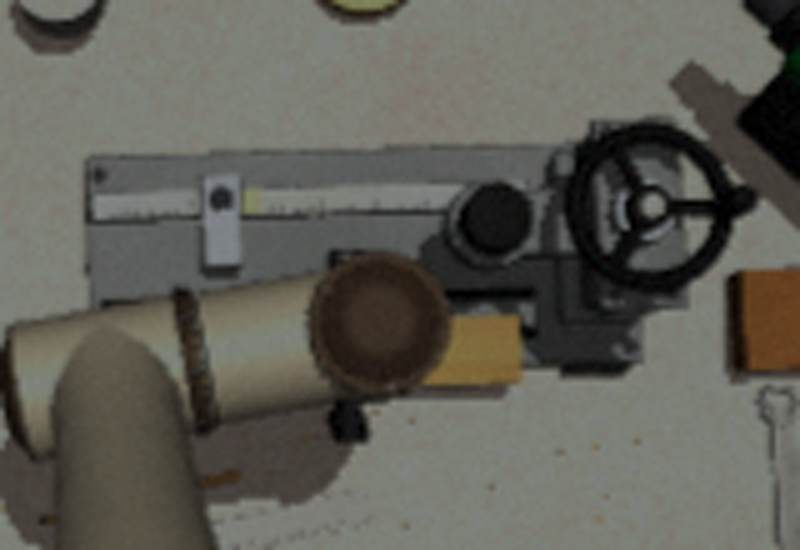

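View pics/h4.png

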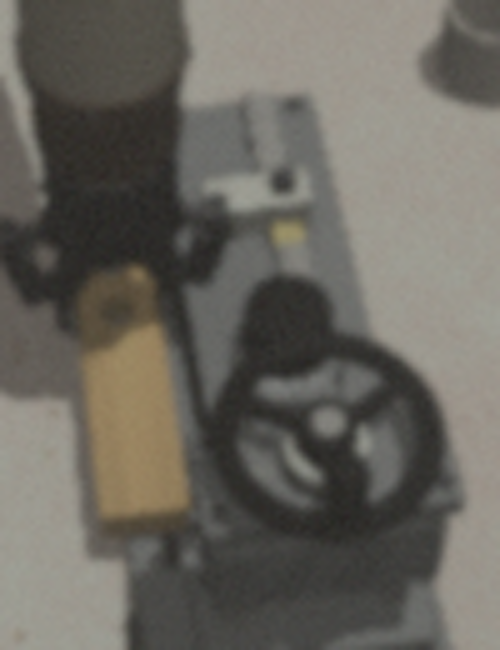

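Request:
apply_moves:
  steps:
    - {"hand": 0,"xyz": [0,0,0.4],"delta_rot": [0,0,0]}
    - {"hand": 0,"xyz": [0,0,0.8],"delta_rot": [0,0,0]}
    - {"hand": 0,"xyz": [0,0,0.8],"delta_rot": [0,0,0]}
    - {"hand": 0,"xyz": [0,0,0.8],"delta_rot": [0,0,0]}

```text
clock: 28.87
position: [460.0, -67.5, 56.9]
ee_rot: [-0.018, 1.0, -0.0, -0.0]
contact_force: [0.1, 0.4, -1.1]
gripper_width: 48.3
```

Request:
apply_moves:
  steps:
    - {"hand": 0,"xyz": [-1.5,0,0],"delta_rot": [0,0,0]}
    - {"hand": 0,"xyz": [-3,0,0],"delta_rot": [0,0,0]}
    - {"hand": 0,"xyz": [-4.5,0,0],"delta_rot": [0,0,0]}
    - {"hand": 0,"xyz": [-6,0,0],"delta_rot": [0,0,0]}
    - {"hand": 0,"xyz": [-7.2,0,0],"delta_rot": [0,0,0]}
    - {"hand": 0,"xyz": [-7.2,0,0],"delta_rot": [0,0,0]}
    - {"hand": 0,"xyz": [-7.2,0,0],"delta_rot": [0,0,0]}

```text
clock: 29.45
position: [532.0, -65.0, 56.7]
ee_rot: [-0.017, 1.0, 0.0, -0.0]
contact_force: [-0.8, -0.5, -1.7]
gripper_width: 48.1
```

Run:
```python
from h import *
s,r=T();x=r.apply([1,0,0]);print(s["position"],s["clock"],s["contact_force"],s["gripper_width"],np.degrees(np.arctan2(x[1],x[0])))
p=get_image("top"); np.savez("top_f.npz",**p); crop(p,"i3.png",220,150,380,260,5)
p=get_image("side"); crop(p,"i4.png",230,180,320,290,6)
```

```text
[531.95547687 -65.01652484  56.73908403] 29.45 [-0.80632645 -0.46938195 -1.69200541] 48.14902681092952 -178.01676890653016
```

View pics/i3.png

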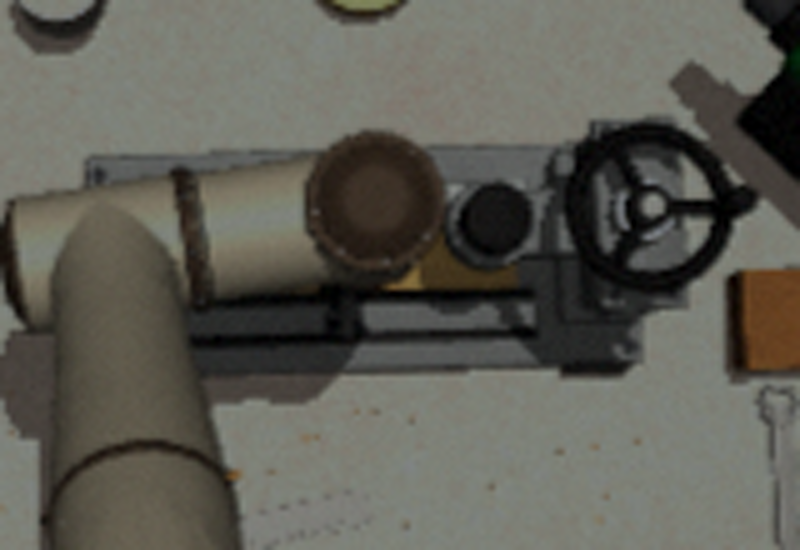

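View pics/i4.png

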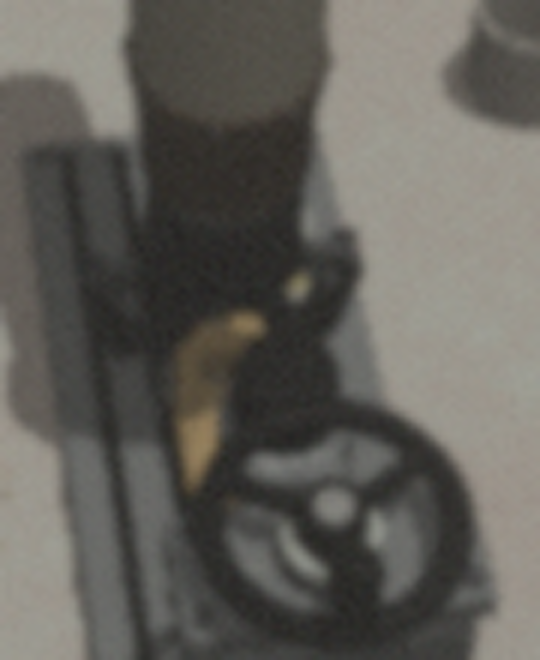

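Request:
apply_moves:
  steps:
    - {"hand": 0,"xyz": [-0.4,0,0.1],"delta_rot": [0,0,0]}
    - {"hand": 0,"xyz": [-0.7,0,0.1],"delta_rot": [0,0,0]}
    - {"hand": 0,"xyz": [-0.7,0,0.1],"delta_rot": [0,0,0]}

```text
clock: 29.8
position: [539.6, -64.7, 56.1]
ee_rot: [-0.018, 1.0, -0.0, 0.0]
contact_force: [0.4, 0.3, -1.4]
gripper_width: 48.3
```

Request:
apply_moves:
  steps:
    - {"hand": 0,"xyz": [-0.15,0,0],"delta_rot": [0,0,0]}
    - {"hand": 0,"xyz": [-0.3,0,0],"delta_rot": [0,0,0]}
    - {"hand": 0,"xyz": [-0.3,0,0],"delta_rot": [0,0,0]}

```text
clock: 30.05
position: [541.5, -64.8, 55.8]
ee_rot: [-0.018, 1.0, -0.0, -0.001]
contact_force: [-1.5, -0.2, -0.9]
gripper_width: 48.3
```

Request:
apply_moves:
  steps:
    - {"hand": 0,"xyz": [-0.1,0,0],"delta_rot": [0,0,0]}
    - {"hand": 0,"xyz": [-0.2,0,0],"delta_rot": [0,0,0]}
    - {"hand": 0,"xyz": [-0.2,0,0],"delta_rot": [0,0,0]}

```text
clock: 30.3
position: [541.9, -64.9, 55.4]
ee_rot: [-0.018, 1.0, -0.0, -0.003]
contact_force: [-5.0, 0.8, 0.2]
gripper_width: 48.2
```

Request:
apply_moves:
  steps:
    - {"hand": 0,"xyz": [0.1,0.2,0],"delta_rot": [0,0,0]}
    - {"hand": 0,"xyz": [0.1,0.4,0],"delta_rot": [0,0,0]}
    - {"hand": 0,"xyz": [0.1,0.4,0],"delta_rot": [0,0,0]}

```text
clock: 30.55
position: [541.5, -60.9, 55.5]
ee_rot: [-0.018, 1.0, -0.0, -0.002]
contact_force: [-3.9, -2.0, -1.4]
gripper_width: 48.3
```

Request:
apply_moves:
  steps:
    - {"hand": 0,"xyz": [0,0.1,0],"delta_rot": [0,0,0]}
    - {"hand": 0,"xyz": [0,0.15,0],"delta_rot": [0,0,0]}
    - {"hand": 0,"xyz": [0,0.15,0],"delta_rot": [0,0,0]}

```text
clock: 30.8
position: [541.5, -59.6, 55.4]
ee_rot: [-0.017, 1.0, -0.0, -0.002]
contact_force: [-4.1, -3.0, -1.7]
gripper_width: 48.4
```

Request:
apply_moves:
  steps:
    - {"hand": 0,"xyz": [0.05,0.1,0],"delta_rot": [0,0,0]}
    - {"hand": 0,"xyz": [0.05,0.1,0],"delta_rot": [0,0,0]}

```text
clock: 30.97
position: [541.5, -59.2, 55.6]
ee_rot: [-0.018, 1.0, -0.001, -0.001]
contact_force: [-2.6, -5.9, -1.9]
gripper_width: 48.5
```

Request:
apply_moves:
  steps:
    - {"hand": 0,"xyz": [0,0.1,0],"delta_rot": [0,0,0]}
    - {"hand": 0,"xyz": [0,0.1,0],"delta_rot": [0,0,0]}

```text
clock: 31.13
position: [541.4, -58.9, 55.7]
ee_rot: [-0.018, 1.0, -0.001, -0.001]
contact_force: [-2.5, -9.5, -2.6]
gripper_width: 48.2
```

Request:
apply_moves:
  steps:
    - {"hand": 0,"xyz": [0,-0.2,0],"delta_rot": [0,0,0]}
    - {"hand": 0,"xyz": [0,-0.2,0.1],"delta_rot": [0,0,0]}
    - {"hand": 0,"xyz": [0,-0.2,0.2],"delta_rot": [0,0,0]}
    - {"hand": 0,"xyz": [0,-0.2,0.3],"delta_rot": [0,0,0]}
    - {"hand": 0,"xyz": [0,-0.2,0.3],"delta_rot": [0,0,0]}

```text
clock: 31.55
position: [541.4, -59.3, 53.7]
ee_rot: [-0.018, 1.0, -0.0, -0.001]
contact_force: [-7.6, -1.9, 5.3]
gripper_width: 48.3
```

Request:
apply_moves:
  steps:
    - {"hand": 0,"xyz": [0.1,0,0.05],"delta_rot": [0,0,0]}
    - {"hand": 0,"xyz": [0.1,0,0.1],"delta_rot": [0,0,0]}
    - {"hand": 0,"xyz": [0.1,0,0.1],"delta_rot": [0,0,0]}

```text
clock: 31.8
position: [541.4, -59.3, 53.6]
ee_rot: [-0.018, 1.0, -0.0, 0.0]
contact_force: [-7.0, -2.3, 10.3]
gripper_width: 48.1
```

Request:
apply_moves:
  steps:
    - {"hand": 0.75,"xyz": [0,0,0],"delta_rot": [0,0,0]}
    - {"hand": 0.75,"xyz": [0,0,0],"delta_rot": [0,0,0]}
    - {"hand": 0.75,"xyz": [0,0,0],"delta_rot": [0,0,0]}
    - {"hand": 0.75,"xyz": [0,0,0],"delta_rot": [0,0,0]}
    - {"hand": 0.75,"xyz": [0,0,0],"delta_rot": [0,0,0]}

```text
clock: 32.22
position: [542.3, -58.9, 52.1]
ee_rot: [-0.018, 1.0, 0.0, 0.001]
contact_force: [-0.7, -0.4, -1.0]
gripper_width: 64.0
```

Rise clear, move back over the robot side and look.

Request:
apply_moves:
  steps:
    - {"hand": 0.75,"xyz": [0,0,-1],"delta_rot": [0,0,0]}
    - {"hand": 0.75,"xyz": [0,0,-3],"delta_rot": [0,0,0]}
    - {"hand": 0.75,"xyz": [0,0,-6],"delta_rot": [0,0,0]}
    - {"hand": 0.75,"xyz": [2,3,-9],"delta_rot": [0,0,0]}
    - {"hand": 0.75,"xyz": [4,7,-12],"delta_rot": [0,0,0]}
    - {"hand": 0.75,"xyz": [6,11,-15],"delta_rot": [0,0,0]}
    - {"hand": 0.75,"xyz": [8,15,-17],"delta_rot": [0,0,0]}
    - {"hand": 0.75,"xyz": [10,19,-17],"delta_rot": [0,0,0]}
    - {"hand": 0.75,"xyz": [10,23,-17],"delta_rot": [0,0,0]}
    - {"hand": 0.75,"xyz": [10,27,-17],"delta_rot": [0,0,0]}
    - {"hand": 0.75,"xyz": [10,30,-17],"delta_rot": [0,0,0]}
    - {"hand": 0.75,"xyz": [10,30,-17],"delta_rot": [0,0,0]}

```text
clock: 33.22
position: [430.7, 241.2, 223.7]
ee_rot: [-0.019, 1.0, 0.001, 0.002]
contact_force: [-0.1, 0.9, -0.3]
gripper_width: 64.1
```

Run:
```python
from h import *
s,r=T(); print(s["clock"],s["position"])
for n in ("top","side"):
    p=get_image(n); np.savez(f"{n}_z.npz",**p)
    if n=="top": crop(p,"j1.png",240,170,340,225,8)
    else: crop(p,"j2.png",235,185,315,290,6)
    for l in ("plate","drilled_end","stop_face","mark","wheel_knob"): print(n,l,[([round(v,1) for v in r["xyz"]],round(r["confidence"],2)) for r in nets.pinpoint(p,l)][:2])
```

```text
33.2167 [430.744637   241.21684366 223.66493834]
top plate [([317.3, 308.1, 0.4], 0.87), ([544.3, -92.0, 21.1], 0.73)]
top drilled_end [([286.7, 240.6, 8.3], 0.71), ([538.0, 3.8, 27.6], 0.69)]
top stop_face [([548.0, 6.0, 33.7], 0.42), ([739.7, 151.3, 1.1], 0.41)]
top mark [([573.4, 11.0, 34.1], 0.53)]
top wheel_knob [([551.8, -315.6, 254.8], 0.53)]
side plate [([316.3, 308.7, -2.7], 0.67), ([547.3, -96.0, 16.8], 0.66)]
side drilled_end [([538.4, 7.5, 32.3], 0.73), ([735.6, 149.0, 1.8], 0.68)]
side stop_face [([545.4, 5.3, 36.5], 0.7), ([776.2, -79.2, -1.7], 0.45)]
side mark [([542.3, 7.4, 32.6], 0.68), ([572.2, 7.9, 33.1], 0.52)]
side wheel_knob [([551.1, -311.9, 260.3], 0.52)]
```

View pics/j1.png

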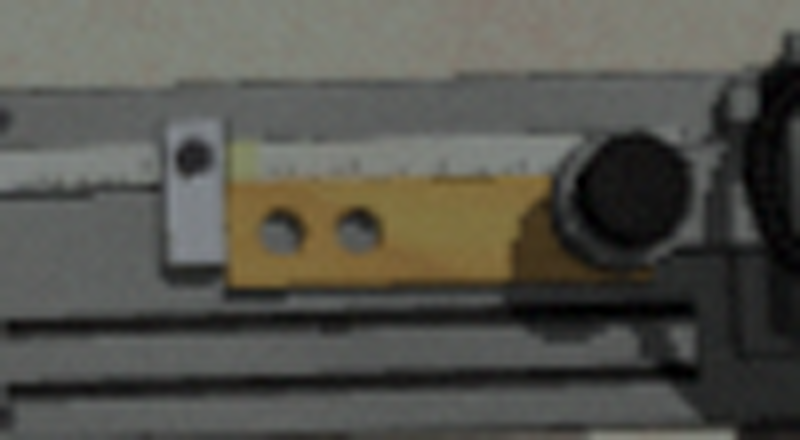

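View pics/j2.png

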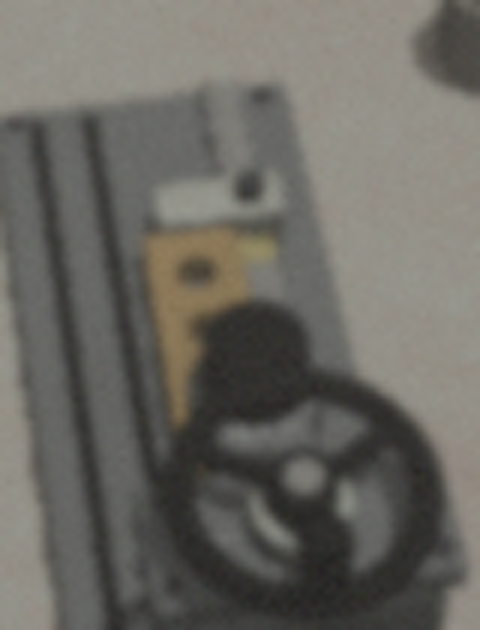

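Run:
```python
from h import *
p=dict(np.load("top_z.npz")); g=p["frame"].astype(float); e=np.load("top_e.npz")["frame"]
for v in (188,189,190,191): print(v,e[v,264:273,0].round().astype(int).tolist(),g[v,264:273,0].astype(int).tolist())
print([g[v,262:274,1].astype(int).tolist() for v in (195,198,200)])
sat=cv2.cvtColor(p["frame"],cv2.COLOR_BGR2HSV)[...,1].astype(float)
B=[];A=[]
for u in range(271,302):
    c=sat[185:212,u]; on=c>95; 
    if on.any():
        i=np.nonzero(on)[0]; B.append((u,185+i[-1]+.5+ (sat[185+i[-1]+1,u]-50)/80)); A.append((u,185+i[0]-.5))
B=np.array(B);A=np.array(A)
W=unproj(p,B,44); k=np.polyfit(W[:,1],W[:,0],1); print("plate lower edge slope dx/dy",k, "x at y=-90",np.polyval(k,-90)); 
W=unproj(p,A,44); k=np.polyfit(W[:,1],W[:,0],1); print("upper",k,np.polyval(k,-90))
# bed front edge
E=[]
gr=g.mean(2)
for u in range(245,335):
    c=gr[215:235,u]; d=np.diff(c); i=d.argmax(); E.append((u,215+i+.5))
W=unproj(p,np.array(E),20); k=np.polyfit(W[:,1],W[:,0],1); r=W[:,0]-np.polyval(k,W[:,1]); m=abs(r)<3; k=np.polyfit(W[m,1],W[m,0],1); print("bed front",k,np.polyval(k,-90),m.sum())
```

```text
188 [43, 54, 96, 116, 74, 99, 98, 102, 118] [43, 55, 96, 118, 77, 96, 96, 100, 119]
189 [45, 40, 80, 118, 76, 98, 98, 103, 117] [41, 45, 82, 120, 79, 98, 101, 102, 116]
190 [41, 40, 82, 118, 78, 98, 99, 103, 116] [40, 49, 87, 113, 74, 97, 99, 102, 117]
191 [64, 70, 98, 120, 79, 98, 98, 102, 115] [69, 87, 116, 117, 75, 95, 96, 97, 110]
[[130, 130, 130, 131, 129, 121, 97, 105, 105, 103, 104, 99], [131, 130, 129, 129, 130, 118, 91, 109, 109, 104, 92, 94], [128, 130, 128, 132, 131, 123, 106, 103, 103, 103, 97, 93]]
plate lower edge slope dx/dy [-3.22552786e-02  5.14305237e+02] x at y=-90 517.208212196362
upper [-6.79184959e-02  5.61340038e+02] 567.4527029830463
bed front [-4.57777586e-02  4.41090344e+02] 445.21034233566866 51
```

Run:
```python
from h import *
s=telemetry.read_state(); print(s["clock"],s["position"],s["contact_force"],abs(s["joint_vel"]).max())
print(workorder.job_done())
```

```text
33.8167 [431.1091223  236.43054854 222.05163525] [-0.0856727   0.52001535  0.64253769] 0.0057054952101532
the job is handed in; nothing more can be done
None
```

I finished all three steps and handed the job in at 33.8 s; no verdict was reported.

- **Wheel:** I wound it clockwise until the stop was plain to feel (about 72 N on the knob), then backed it off about 89° by the measured tool position. The last pictures show the knob where that leaves it.
- **Stop slide:** I pushed it about 54 mm in three goes. My pixel measurements put the face 1.3 mm short of the pencil line (top camera) and about 1.2 mm past it (side camera). The line sits right at the face's edge in both views.
- **Disagreement on the slide:** the network points put the face further past the line, about 4 mm (top) and 1.6 mm (side). I trusted the pixels, because the network's mark point in the top view did not fall on the visible line. A 4 mm overshoot would already have failed the run, so this is the least certain part.
- **Plate:** I took the larger of the two drilled plates. I slid it in low under the bit, brought it up against the fence and then the stop slide by feel, lowered it onto the bed and let go. The last pictures show it lying against both, with no visible gap. Its front edge is parallel to the bed to about 0.01 rad, and the slide did not move during placing. That edge measured about 2 mm farther from the bed's front than the drawing gives, which is within camera error.

Nothing touched the bit as far as the forces and pictures showed. I did not measure the bystanders again at the end. The arm was still and clear of everything at hand-in.

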